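# Clear the stack on the windowsill counter

## Task

Take the stack on the counter apart from the top down, one thing at a time: stand the white mug in the middle of the round stone coaster and the closed green jar in the middle of the square one (either of these two first), then lay the yellow spirit level flat and lengthwise along the middle of the black rubber strip, and last put the grey screw organiser, lid side up, flat inside the low plywood tray. Set the mug and the jar down upright without dropping or tipping them, leave the tape roll and the hex key where they lie, and let go of everything at the end.

Things in the scene. Friction and masses are not known exactly. Their poses are not given: they have to be found in the camera images.
- mug: Small white ceramic mug, straight round body 58 mm across, 64 mm high, open at the top, a handle on its own +y side reaching to about 65 mm from the mug's axis. Origin at the centre of its underside, z up. At the start it stands upright on one end of the level, 52 mm from the level's middle, its handle pointing roughly along the level's length, away from the jar or towards it. About 0.18 kg.
- jar: Green glass jar with a closed steel lid, round, 52 mm across, 66 mm high; the lid is 47 mm across and takes the top 16 mm, the straight body below it goes up to 33 mm, then a shoulder narrows to 43 mm across at 43 mm height. Origin at the centre of its underside, z up. At the start it stands upright on the other end of the level, about 104 mm from the mug. About 0.2 kg.
- level: Yellow aluminium spirit level, a straight bar lying on its broad side: 180 mm long (own x), 44 mm wide (own y), 22 mm high, about 0.22 kg. Origin at the centre of its underside, z up. At the start it lies lengthwise on top of the organiser and carries the mug and the jar; nothing is fastened.
- organiser: Grey plastic screw organiser with its flip-top lid latched shut (it stays shut): a flat box 190 mm long (own x), 58 mm wide (own y), 40 mm high, about 0.4 kg. A small hinge and latch show 4 to 5 mm beyond its two short ends but touch nothing. Origin at the centre of its underside, z up. At the start it stands on the counter at the bottom of the stack. The counter top is at height 0.
- round_coaster: Round grey stone coaster, 90 mm across, 6 mm thick, fixed to the counter. Origin at the centre of its underside. Place for the mug.
- square_coaster: Square grey stone coaster, 84 by 84 mm, 6 mm thick, fixed to the counter. Origin at the centre of its underside. Place for the jar.
- strip: Black rubber anti-slip strip, 200 mm long (own x), 60 mm wide (own y), 4 mm thick, fixed. Origin at the centre of its underside. Place for the level.
- tray: Low plywood tray, outside 220 mm long (own x) by 90 mm wide (own y), floor 3 mm thick, all round a lip 4 mm thick whose top is 8 mm above the counter; inside 212 by 82 mm. Fixed. Origin at the centre of its underside. Place for the organiser.
- tape: Loose roll of cream paper tape lying flat, 84 mm across, 24 mm high, hole 60 mm. Origin at the centre of its underside. A bystander: leave it where it is.
- hexkey: Loose L-shaped steel hex key lying flat, about 104 by 42 mm, 8 mm thick. Origin on the counter near its middle. A bystander: leave it where it is. The other bystanders (tins, bin, books, carton) stand clear of the work, along the far edge beyond x = 0.79 m and the sides beyond |y| = 0.55 m, none over 0.2 m high.
There are look-alikes about, which are no part of the job. What is shaped like the mug but blue or purple is not meant.

How it is judged:
By the outcome, as a careful person would: the job done as asked, in the order asked, and still so for the second after the job is handed in, with the robot touching nothing.
It also fails if it takes over 128 s, if anything falls off the work surface, if the arm or the gripper's body presses on something with over 40 N, if the wrist force passes 120 N, or if a joint passes its speed limit or range.

## Robot

A 6-joint arm with a two-finger parallel gripper is mounted at the origin on the work surface. World frame = base frame: x ahead of the robot, y to its left, z up, the work surface at z = 0. Lengths are in mm, angles in rad, forces in N, time in s.
With the tool pointing down it reaches from about 350 to 775 mm from the base axis. Payload 7.3 kg.
Tool frame: the origin (TCP) lies between the finger pads; the fingertips stand tcp_to_tips ahead of it and the grasp point (between the pads) lies 5 mm behind it (tcp_to_tips is the distance from the TCP to the fingertips, in mm); z points along the fingers, x is the direction in which the jaws open and shut, and the axes are right-handed (so a half turn about z gives the same grasp; the last joint's range is limited). The gripper opens to 92 mm and grips with 3 to 60 N. Pads are 19 mm wide; open, the fingers measure 130 mm over their backs; the gripper's body (75 mm by 190 mm) begins 47 mm behind the grasp point.
Start: joints at [1.01, 0.342, 1.524, -0, 1.275, -0.146], TCP at [211.566, 480.503, 240.741] pointing down, gripper open.
Joint ranges: [-2.53, 2.53], [-0.77, 2.02], [0.04, 2.7], [-1, 4.14], [0.28, 2.66], [-3.11, 3.11]. Speed limits (rad/s): [2.57, 2.57, 3.14, 3.14, 3.14, 3.14].

## Interface

Orientations are given as [roll, pitch, yaw] about the fixed x, y, z axes, in that order (R = Rz(yaw) Ry(pitch) Rx(roll)).
In Python, from plant import * gives the robot as it stands.
- The arm moves only by the tool drive_tool, never from a script. Its argument "deltas" is a list of rows, each an object of numbers: "hand": the gripper's target within -1 to 1 (shut at 1, half-way at 0, fully open at -1); "tx", "ty", "tz": the shift along the tool's x, y, z each as a share of 4 cm, from -1 to 1; "wx", "wy", "wz": the turn, a rotation vector about the tool's x, y, z each as a share of 5 degrees, from -1 to 1. In form: [{"hand": .., "tx": .., "ty": .., "tz": .., "wx": .., "wy": .., "wz": ..}, ...]. A call has 1 to 20 rows; each row shifts and turns the commanded pose from where the row before left it, along the tool's axes as they then stand; what a row does not reach is not made up. A row lasts 1/12 s, in which the tool goes at most 41.7 mm and 7.16 degrees, less where a joint would pass 70% of its speed; a pose out of reach is approached as far as the arm can. A call with a number of a shift or a turn outside -1 to 1 is refused whole. A call with a gripper value outside its range is refused whole. The fingers move at their own pace and stop on an object; the grip force is fixed at half the most. Time passes only in rows, so rows that do not move let the fingers close. It gives the time, the measured TCP pose, the force and the opening at its end, in the units of the state.
- get_obs(): the state, without advancing time (a new reading comes with each control period).
- capture(name): name is "scene" or "top"; returns the picture (480x640x3 uint8, red, green, blue); there is no depth.
- camera_model(name): a dict with "fx", "fy", "cx", "cy" (pixels), "rvec" (rotation vector, rad) and "tvec" (3), from world to camera coordinates, as OpenCV has them. Camera axes: x right, y down, z forward; pixel columns grow to the right and rows downward; lengths in mm; the calibration is good to about 2 mm. A picture is of the moment at which its call begins. camera_model takes no time and is no camera call.
- close_job(): hands the job in, once; it reports no verdict.
The state is a dict: "time": time; "joint_positions": joint angles; "dq": joint speeds; "tau": joint torques, N m; "tool_pos": TCP position; "tcp_rot": TCP orientation; "contact_force": force on the tool from outside, world axes, zero at the start; "moment": the same for the moment, N m; "grip_width": finger opening in mm.
Only numpy, scipy, OpenCV 4.12 (cv2) and the standard library are available. Lean on these libraries where they do the work, as an engineer would, in place of code of your own. Each camera call takes 0.05 s, during which the arm holds its last target.

## Working session

There is one attempt and no reset: what is moved stays moved. The work goes in short steps, Python scripts to look and compute and a tool call to move; the robot and the scene stay as the last step left them, time stands still between calls to the robot, and variables do not carry over. Pictures are saved under pics/ and viewed, and the job is handed in when it is done.

Besides the shell and the picture viewer there is one more tool, called after "Call:" by a JSON object that holds its "name" and its "arguments", one argument or row to a line. drive_tool: Moves the arm, as the interface text tells. Its arguments: {"type":"object","properties":{"deltas":{"type":"array","items":{"type":"object","properties":{"hand":{"type":"number"},"tx":{"type":"number"},"ty":{"type":"number"},"tz":{"type":"number"},"wx":{"type":"number"},"wy":{"type":"number"},"wz":{"type":"number"}}}}},"required":["deltas"]}

```bash
ls; mkdir -p pics
python3 - <<'E'
from plant import *
import cv2
print(get_obs())
for n in ("scene","top"):
    im=capture(n); cv2.imwrite(f"pics/{n}0.png",im[:,:,::-1]); print(n,camera_model(n))
E
```

```text
pics
{'time': 0.0, 'joint_positions': array([ 1.01002396e+00,  3.42717886e-01,  1.52501862e+00, -9.89223793e-06,
        1.27541013e+00, -1.46018123e-01]), 'dq': array([ 1.05015997e-05,  8.60228387e-04,  1.34667632e-03,  7.35072173e-04,
       -6.77103299e-05,  3.90707619e-04]), 'tau': array([-2.16962289e-03, -4.31250465e+01, -2.44215077e+01,  7.14210025e-02,
        5.61986875e-02, -1.23231071e-04]), 'tool_pos': array([211.33753444, 480.15749702, 240.04690477]), 'tcp_rot': array([-3.14137591e+00,  1.53882412e-03,  1.15604514e+00]), 'contact_force': array([-0.0510853 ,  0.51162908, -0.12180938]), 'moment': array([-0.02141428, -0.03232665,  0.00784694]), 'grip_width': 91.885824965634}
scene {'fx': 502.7949609232576, 'fy': 502.7949609232576, 'cx': 316.1981569559771, 'cy': 237.279716052326, 'rvec': array([ 2.22593701,  1.38332703, -0.41826124]), 'tvec': array([-146.29593771, -365.00296453, 1470.31800883])}
top {'fx': 481.6515530170016, 'fy': 481.6515530170016, 'cx': 326.78492822660013, 'cy': 239.94286529743698, 'rvec': array([ 2.21421533, -2.17580802,  0.06223186]), 'tvec': array([ -77.51509156,  481.87626257, 1016.42118713])}
```

View pics/scene0.png

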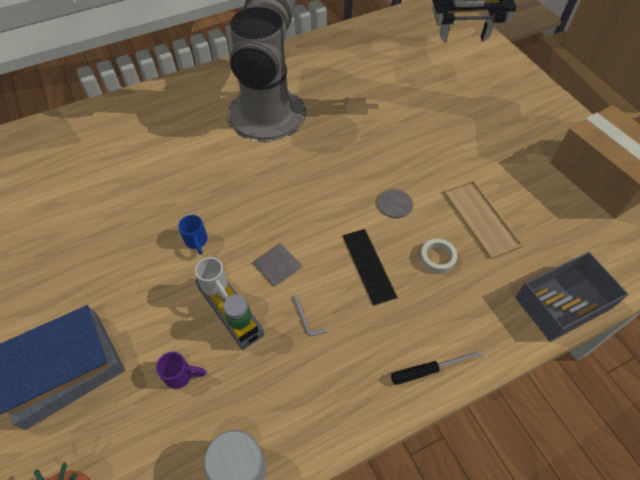

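View pics/top0.png

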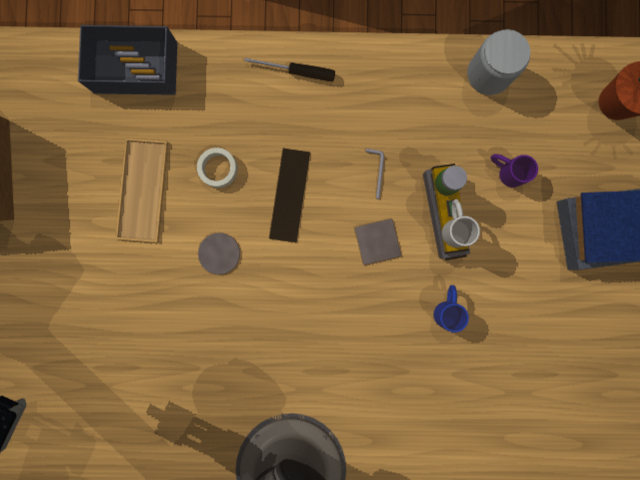

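Run:
```python
import cv2,numpy as np
from plant import *
for n in ("scene","top"):
    m=camera_model(n);R,_=cv2.Rodrigues(m["rvec"]);print(n,R.round(3).tolist(),(-R.T@m["tvec"]).round(0))
```

```text
scene [[0.442, 0.897, -0.005], [0.75, -0.372, -0.548], [-0.493, 0.238, -0.837]] [1063. -355. 1030.]
top [[0.017, -1.0, 0.003], [-0.998, -0.018, -0.054], [0.054, -0.002, -0.999]] [ 427.  -67. 1041.]
```

The top view shows the tray at (145,190), the tape at (216,168), the round coaster at (219,254), the strip at (290,195), the square coaster at (378,242), and the hex key at (378,172). The stack has the jar at (452,180) and the white mug at (461,232). Three mug-shaped things are in view: white (461,232), blue (452,312) and purple (518,168). The white one standing on the level fits the description. I'll confirm it in a crop.

```bash
cat > h.py <<'E'
import cv2,numpy as np
from plant import *
def ray(n,uv,z):
    m=camera_model(n);R,_=cv2.Rodrigues(np.array(m["rvec"]));t=np.array(m["tvec"])
    uv=np.atleast_2d(uv).astype(float)
    d=np.c_[(uv[:,0]-m["cx"])/m["fx"],(uv[:,1]-m["cy"])/m["fy"],np.ones(len(uv))]@R
    c=-R.T@t
    return c+d*((z-c[2])/d[:,2])[:,None]
def proj(n,p):
    m=camera_model(n);K=np.array([[m["fx"],0,m["cx"]],[0,m["fy"],m["cy"]],[0,0,1]])
    return cv2.projectPoints(np.atleast_2d(p).astype(float),np.array(m["rvec"]),np.array(m["tvec"]),K,None)[0][:,0]
def crop(n,im,x0,y0,x1,y1,s,name):
    c=cv2.resize(im[y0:y1,x0:x1],None,fx=s,fy=s,interpolation=cv2.INTER_CUBIC);cv2.imwrite("pics/"+name,c[:,:,::-1])
E
python3 - <<'E'
from h import *
a=cv2.imread("pics/top0.png")[:,:,::-1];b=cv2.imread("pics/scene0.png")[:,:,::-1]
A=cv2.resize(a[155:270,410:500],None,fx=5,fy=5,interpolation=cv2.INTER_CUBIC)[:575]
B=cv2.resize(b[245:355,185:275],None,fx=4,fy=5.2,interpolation=cv2.INTER_CUBIC)
B=cv2.resize(b[245:355,185:270],None,fx=4,fy=4,interpolation=cv2.INTER_CUBIC)
H=600;C=np.zeros((H,800,3),np.uint8);C[:A.shape[0],:A.shape[1]]=A;C[:B.shape[0],455:455+B.shape[1]]=B[:, :345]
cv2.imwrite("pics/c0.png",C[:,:,::-1])
# colours
for nm,im,pts in (("top",a,[(219,254),(378,242),(290,195),(145,190),(216,150),(450,180),(461,235),(380,180),(300,300),(445,215)]),):
    for p in pts: print(p,im[p[1],p[0]],cv2.cvtColor(im[p[1]:p[1]+1,p[0]:p[0]+1],cv2.COLOR_RGB2HSV)[0,0])
E
```

```text
(219, 254) [98 88 83] [10 39 98]
(378, 242) [98 86 81] [ 9 44 98]
(290, 195) [41 35 23] [ 20 112  41]
(145, 190) [168 133  86] [ 17 124 168]
(216, 150) [180 178 161] [ 27  27 180]
(450, 180) [127 125 130] [132  10 130]
(461, 235) [94 89 83] [16 30 94]
(380, 180) [116 113 116] [150   7 116]
(300, 300) [152 117  68] [ 18 141 152]
(445, 215) [132 101   3] [ 23 249 132]
```

View pics/c0.png

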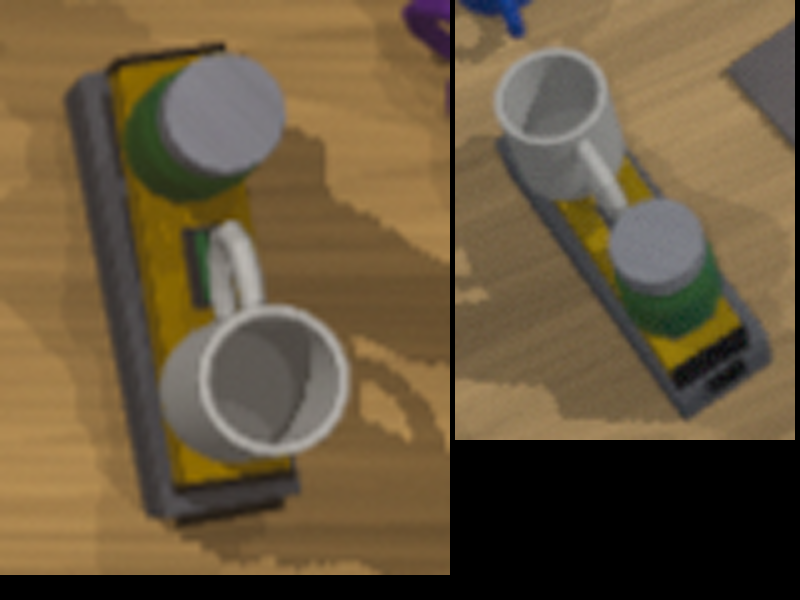

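The crop confirms the white mug on the yellow level. Its rim centre is near top pixel (465,231), the handle points towards the jar, and the lid centre is near (454.6,178). Next I measure all the poses.

Run:
```python
from h import *
ims={n:cv2.imread(f"pics/{n}0.png")[:,:,::-1].copy() for n in("top","scene")}
def mask(n,lo,hi,seed):
    hsv=cv2.cvtColor(ims[n],cv2.COLOR_RGB2HSV);m=cv2.inRange(hsv,lo,hi)
    m=cv2.morphologyEx(m,cv2.MORPH_OPEN,np.ones((2,2)))
    k,l,s,c=cv2.connectedComponentsWithStats(m);i=l[seed[1],seed[0]]
    mm=(l==i).astype(np.uint8) if i else None
    return mm
def cont(m):
    c=max(cv2.findContours(m,cv2.RETR_EXTERNAL,cv2.CHAIN_APPROX_NONE)[0],key=cv2.contourArea);return c[:,0]
def rect(w):
    r=cv2.minAreaRect(w[:,:2].astype(np.float32));b=cv2.boxPoints(r)
    e=[b[1]-b[0],b[2]-b[1]];e=max(e,key=np.linalg.norm);a=np.degrees(np.arctan2(e[1],e[0]))%180
    return np.round(r[0],1),np.round(r[1],1),round(a,1)
seeds={"top":dict(rc=(219,254),sq=(378,242),strip=(290,195)),"scene":dict(rc=(396,203),sq=(278,265),strip=(370,265))}
for n in seeds:
    for k,s in seeds[n].items():
        lo,hi=((0,0,60),(180,75,125)) if k!="strip" else ((0,0,0),(180,255,70))
        m=mask(n,lo,hi,s)
        if m is None: print(n,k,"none");continue
        w=ray(n,cont(m),4 if k=="strip" else 6)
        if k=="rc": print(n,k,[np.round(v,1) for v in cv2.fitEllipse(w[:,:2].astype(np.float32))[:2]])
        else: print(n,k,*rect(w), int(m.sum()))
    # level yellow
    hsv=cv2.cvtColor(ims[n],cv2.COLOR_RGB2HSV);y=cv2.inRange(hsv,(18,200,60),(30,255,255))
    k,l,s,c=cv2.connectedComponentsWithStats(y);i=[j for j in range(1,k) if s[j,4]>60];print(n,[(s[j],c[j].round()) for j in i])
    for s,nm in (((410,155,500,270),"x"),):pass
# tray crops
a=ims["top"];crop("top",a,105,125,255,275,4,"tray.png")
b=ims["scene"];crop("scene",b,380,170,540,280,5,"tray2.png")
# rim/lid in top: bright
for seed,nm,z in (((454,178),"lid",128),):
    m=mask("top",(0,0,105),(180,40,170),seed);
    if m is not None:
        w=ray("top",cont(m),z);print(nm,cv2.fitEllipse(w[:,:2].astype(np.float32)))
m=mask("scene",(0,0,105),(180,40,190),(235,305))
if m is not None: print("lid scene",m.sum(),cv2.fitEllipse(ray("scene",cont(m),128)[:,:2].astype(np.float32)))
for n,uv in(("top",(465,231)),("scene",(455+95*1,0))):
    if n=="top":print("mug top",ray(n,uv,126))
print("mug scene",ray("scene",(185+(551-455)/4,245+95/4),126),"lid",ray("scene",(185+(658-455)/4,245+240/4),128),ray("top",(454.6,178),128))
```

```text
top rc [array([448.9, 160.5]), array([86. , 86.6])]
top sq [ 480.4 -180.2] [82.3 82.5] 104.4 1459
top strip [578.   11.5] [ 59.2 197.9] 172.8 2462
top [(array([121,  58,  23,   4,  72], dtype=int32), array([132.,  60.])), (array([132,  70,  23,   4,  68], dtype=int32), array([143.,  71.])), (array([432, 166,  17,  15,  84], dtype=int32), array([438., 171.])), (array([435, 188,  25,  40, 346], dtype=int32), array([444., 206.])), (array([444, 242,  24,  10,  82], dtype=int32), array([452., 248.]))]
scene rc [array([458.3, 162.5]), array([88.1, 88.5])]
scene sq [ 489.  -178.3] [84.7 83.9] 14.3 1111
scene strip [586.5  13.3] [ 59.3 197.4] 172.6 1827
scene [(array([211, 295,  14,  20,  91], dtype=int32), array([218., 302.])), (array([233, 320,  23,  17, 125], dtype=int32), array([244., 329.]))]
lid ((599.9926147460938, -313.1645812988281), (42.73870849609375, 44.161373138427734), 167.5677490234375)
lid scene 961 ((544.9729614257812, -321.781494140625), (52.0380744934082, 167.76893615722656), 101.3539047241211)
mug top [[ 498.73440893 -332.03273766  126.        ]]
mug scene [[ 502.04361488 -330.13134681  126.        ]] lid [[ 604.5894337  -310.51141219  128.        ]] [[ 599.92029236 -311.34858207  128.        ]]
```

View pics/tray.png

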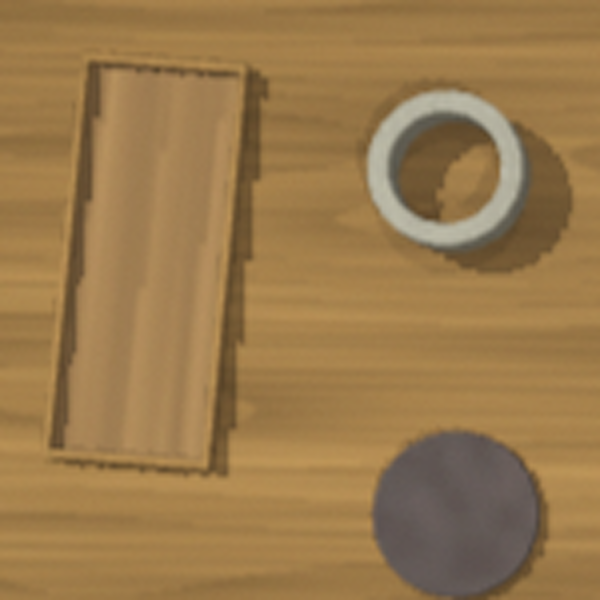

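Run:
```python
import plant
print([n for n in dir(plant) if not n.startswith("__")]); 
print(getattr(plant,"tcp_to_tips",None))
from h import *
for n in("top","scene"):
    print(n,proj(n,[[0,0,0],[211.3,480.2,240]]).round(1))
a=cv2.imread("pics/top0.png")[:,:,::-1];b=cv2.imread("pics/scene0.png")[:,:,::-1]
A=np.vstack([cv2.resize(b[0:145,200:345],(580,580))])
cv2.imwrite("pics/base.png",A[:,:,::-1])
```

```text
['Unreachable', 'camera_model', 'capture', 'close_job', 'get_obs', 'tcp_to_tips']
14.0
top [[290.1 468.3]
 [-11.7 392.6]]
scene [[266.2 112.5]
 [464.2  34.3]]
```

View pics/base.png

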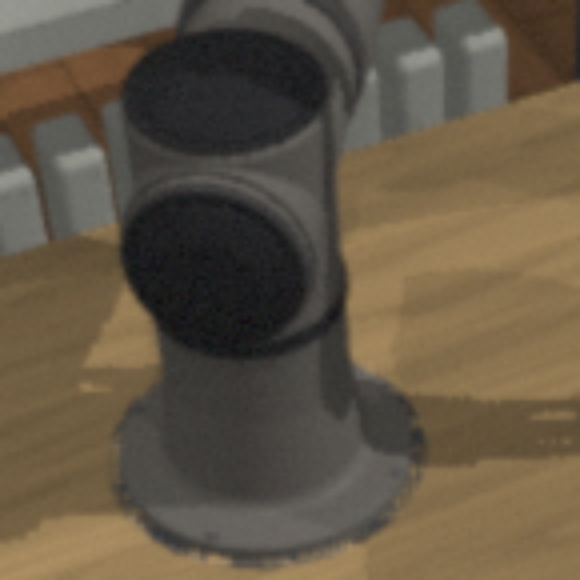

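View pics/tray2.png

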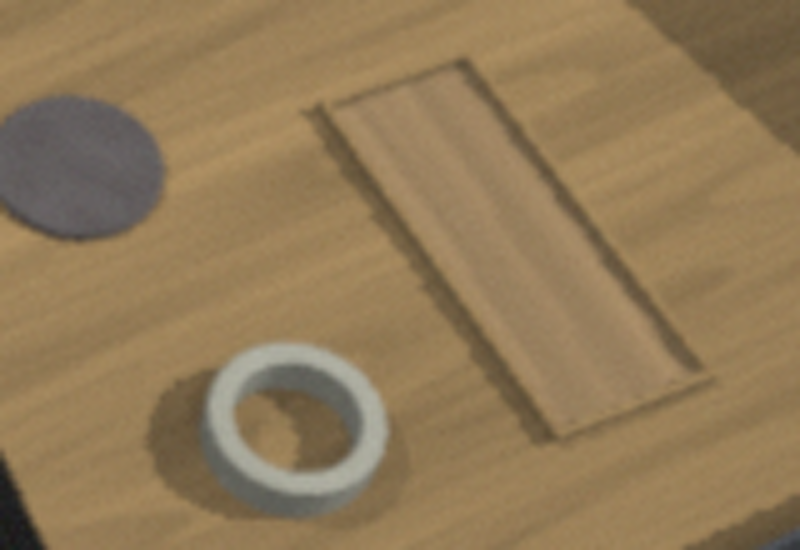

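Call:
{"name": "drive_tool", "arguments": {
  "deltas": [
    {"hand": -1,"wz": -1},
    {"hand": -1,"wz": -1},
    {"hand": -1,"wz": -1},
    {"hand": -1,"wz": -1},
    {"hand": -1,"wz": -1},
    {"hand": -1,"wz": -1},
    {"hand": -1,"wz": -1},
    {"hand": -1,"tx": -0.8,"ty": 0.4},
    {"hand": -1,"tx": -0.8,"ty": 0.4},
    {"hand": -1,"tx": -0.8,"ty": 0.4},
    {"hand": -1,"tx": -0.8,"ty": 0.4},
    {"hand": -1,"tx": -0.8,"ty": 0.4},
    {"hand": -1,"tx": -0.8,"ty": 0.4},
    {"hand": -1,"tx": -0.8,"ty": 0.4},
    {"hand": -1,"tx": -0.8,"ty": 0.4},
    {"hand": -1,"tx": -0.8,"ty": 0.4},
    {"hand": -1,"tx": -0.8,"ty": 0.4}
  ]
}}

```text
invalid input
```

Call:
{"name": "drive_tool", "arguments": {
  "deltas": [
    {"hand": -1,"tx": -0.8,"ty": -0.05},
    {"hand": -1,"tx": -0.8,"ty": -0.05},
    {"hand": -1,"tx": -0.8,"ty": -0.05},
    {"hand": -1,"tx": -0.8,"ty": -0.05},
    {"hand": -1,"tx": -0.8,"ty": -0.05},
    {"hand": -1,"tx": -0.8,"ty": -0.05},
    {"hand": -1,"tx": -0.8,"ty": -0.05},
    {"hand": -1,"tx": -0.8,"ty": -0.05},
    {"hand": -1,"tx": -0.8,"ty": -0.05},
    {"hand": -1,"tx": -0.8,"ty": -0.05},
    {"hand": -1,"tx": -0.8,"ty": -0.05},
    {"hand": -1}
  ]
}}

```text
invalid input
```

Run:
```python
from h import *
o=get_obs();p=o["tool_pos"];print(o["time"],p.round(1),o["tcp_rot"].round(3))
C=np.zeros((400,800,3),np.uint8);x=0
for n in("top","scene"):
    im=capture(n).copy();cv2.imwrite(f"pics/{n}1.png",im[:,:,::-1])
    u=proj(n,p)[0];print(n,u)
    u0=[int(u[0])-50,int(u[1])-50];print(u0)
    C[:, x:x+400]=cv2.resize(im[max(0,u0[1]):u0[1]+100,u0[0]:u0[0]+100],(400,400),interpolation=cv2.INTER_CUBIC);x+=400
cv2.imwrite("pics/g1.png",C[:,:,::-1])
```

```text
0.1 [211.4 480.2 240.1] [-3.141e+00  1.000e-03  1.156e+00]
top [-11.72663032 392.54235067]
[-61, 342]Traceback (most recent call last):
  File "<stdin>", line 8, in <module>
cv2.error: OpenCV(4.12.0) /io/opencv/modules/imgproc/src/resize.cpp:4208: error: (-215:Assertion failed) !ssize.empty() in function 'resize'
```

The call was refused, so every row probably needs all its fields. I'll test that.

Call:
{"name": "drive_tool", "arguments": {
  "deltas": [
    {"hand": -1,"tx": 0,"ty": 0,"tz": 0,"wx": 0,"wy": 0,"wz": -1},
    {"hand": -1,"tx": 0,"ty": 0,"tz": 0,"wx": 0,"wy": 0,"wz": -1},
    {"hand": -1,"tx": 0,"ty": 0,"tz": 0,"wx": 0,"wy": 0,"wz": -1},
    {"hand": -1,"tx": 0,"ty": 0,"tz": 0,"wx": 0,"wy": 0,"wz": -1},
    {"hand": -1,"tx": 0,"ty": 0,"tz": 0,"wx": 0,"wy": 0,"wz": -1},
    {"hand": -1,"tx": 0,"ty": 0,"tz": 0,"wx": 0,"wy": 0,"wz": -1},
    {"hand": -1,"tx": 0,"ty": 0,"tz": 0,"wx": 0,"wy": 0,"wz": -1}
  ]
}}

```text
time: 0.73
tool_pos: [211.5, 480.3, 240.4]
tcp_rot: [-3.141, 0.001, 1.771]
contact_force: [0.2, 0.0, -0.5]
grip_width: 91.9
```

Call:
{"name": "drive_tool", "arguments": {
  "deltas": [
    {"hand": -1,"tx": -0.8,"ty": 0.4,"tz": 0,"wx": 0,"wy": 0,"wz": 0},
    {"hand": -1,"tx": -0.8,"ty": 0.4,"tz": 0,"wx": 0,"wy": 0,"wz": 0},
    {"hand": -1,"tx": -0.8,"ty": 0.4,"tz": 0,"wx": 0,"wy": 0,"wz": 0},
    {"hand": -1,"tx": -0.8,"ty": 0.4,"tz": 0,"wx": 0,"wy": 0,"wz": 0},
    {"hand": -1,"tx": -0.8,"ty": 0.4,"tz": 0,"wx": 0,"wy": 0,"wz": 0},
    {"hand": -1,"tx": -0.8,"ty": 0.4,"tz": 0,"wx": 0,"wy": 0,"wz": 0},
    {"hand": -1,"tx": -0.8,"ty": 0.4,"tz": 0,"wx": 0,"wy": 0,"wz": 0},
    {"hand": -1,"tx": -0.8,"ty": 0.4,"tz": 0,"wx": 0,"wy": 0,"wz": 0},
    {"hand": -1,"tx": -0.8,"ty": 0.4,"tz": 0,"wx": 0,"wy": 0,"wz": 0},
    {"hand": -1,"tx": -0.8,"ty": 0.4,"tz": 0,"wx": 0,"wy": 0,"wz": 0}
  ]
}}

```text
time: 1.57
tool_pos: [431.5, 196.2, 240.6]
tcp_rot: [-3.141, -0.0, 1.767]
contact_force: [1.0, 1.6, 0.2]
grip_width: 91.5
```

Call:
{"name": "drive_tool", "arguments": {
  "deltas": [
    {"hand": -1,"tx": -0.8,"ty": 0,"tz": 0,"wx": 0,"wy": 0,"wz": 0},
    {"hand": -1,"tx": -0.8,"ty": 0,"tz": 0,"wx": 0,"wy": 0,"wz": 0},
    {"hand": -1,"tx": -0.8,"ty": 0,"tz": 0,"wx": 0,"wy": 0,"wz": 0},
    {"hand": -1,"tx": -0.8,"ty": 0,"tz": 0,"wx": 0,"wy": 0,"wz": 0},
    {"hand": -1,"tx": -0.8,"ty": 0,"tz": 0,"wx": 0,"wy": 0,"wz": 0},
    {"hand": -1,"tx": -0.8,"ty": 0,"tz": 0,"wx": 0,"wy": 0,"wz": 0},
    {"hand": -1,"tx": -0.8,"ty": 0,"tz": 0,"wx": 0,"wy": 0,"wz": 0},
    {"hand": -1,"tx": -0.8,"ty": 0,"tz": 0,"wx": 0,"wy": 0,"wz": 0},
    {"hand": -1,"tx": -0.8,"ty": 0,"tz": 0,"wx": 0,"wy": 0,"wz": 0},
    {"hand": -1,"tx": -0.8,"ty": 0,"tz": 0,"wx": 0,"wy": 0,"wz": 0},
    {"hand": -1,"tx": -0.8,"ty": 0,"tz": 0.8,"wx": 0,"wy": 0,"wz": 0},
    {"hand": -1,"tx": 0,"ty": 0,"tz": 0.8,"wx": 0,"wy": 0,"wz": 0},
    {"hand": -1,"tx": 0,"ty": 0,"tz": 0,"wx": 0,"wy": 0,"wz": 0}
  ]
}}

```text
time: 2.65
tool_pos: [495.8, -145.1, 173.7]
tcp_rot: [-3.133, -0.007, 1.764]
contact_force: [-1.0, 0.4, -0.9]
grip_width: 92.0
```

Run:
```python
from h import *
o=get_obs();p=o["tool_pos"];print(o["time"],p.round(1),o["tcp_rot"].round(3))
C=np.zeros((400,800,3),np.uint8);x=0
for n in("top","scene"):
    im=capture(n).copy();cv2.imwrite(f"pics/{n}1.png",im[:,:,::-1])
    u=proj(n,p)[0];print(n,u)
    u0=[int(u[0])-50,int(u[1])-50];print(u0)
    C[:, x:x+400]=cv2.resize(im[max(0,u0[1]):u0[1]+100,u0[0]:u0[0]+100],(400,400),interpolation=cv2.INTER_CUBIC);x+=400
cv2.imwrite("pics/g1.png",C[:,:,::-1])
```

```text
2.65 [ 495.8 -145.1  173.7] [-3.133 -0.007  1.764]
top [369.25741778 228.88448185]
[319, 178]
scene [288.10711211 220.66415038]
[238, 170]
```

View pics/g1.png

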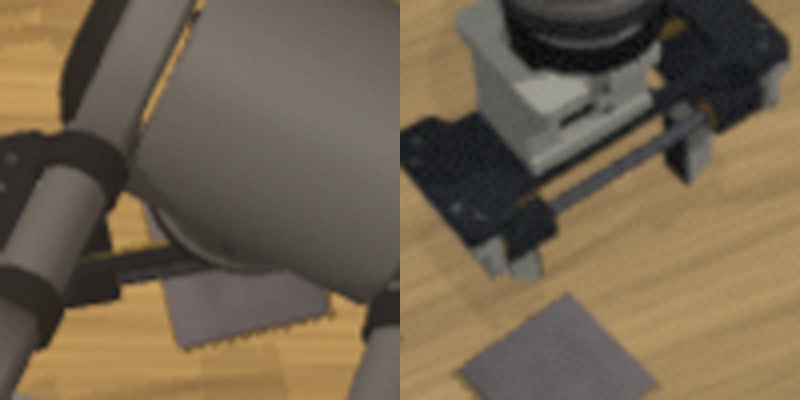

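Run:
```python
from h import *
im=cv2.imread("pics/scene1.png")[:,:,::-1].copy()
p=np.array([495.8,-145.1,173.7]);y=1.764;xa=np.array([np.cos(y),np.sin(y),0]);ya=np.array([np.sin(y),-np.cos(y),0])
big=cv2.resize(im[170:270,238:338],(600,600),interpolation=cv2.INTER_CUBIC)
for s in(46,-46,):
  for w in(-9.5,9.5):
    u=proj("scene",p+s*xa+w*ya+[0,0,-14])[0];print(s,w,u)
    cv2.circle(big,tuple(int(v) for v in ((u-[238,170]+.5)*6)),3,(255,0,0),-1)
cv2.imwrite("pics/g2.png",big[:,:,::-1])
```

```text
46 -9.5 [303.36496573 210.8432872 ]
46 9.5 [308.67890483 216.57564853]
-46 -9.5 [267.8248678  232.56296337]
-46 9.5 [273.0084761  238.63638043]
```

View pics/g2.png

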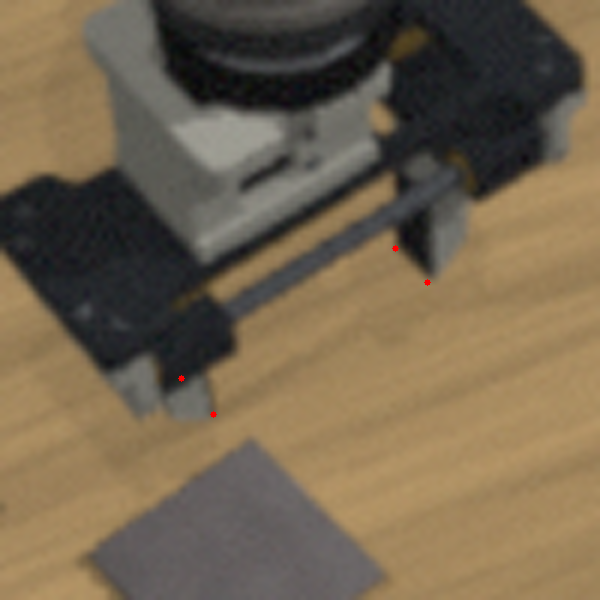

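The scene camera agrees with the robot's own fingertips to within about 1 px, so I'll rely on it. The top view reads about 9 mm low in x. Next I go over the mug at about (502,-330).

Call:
{"name": "drive_tool", "arguments": {
  "deltas": [
    {"hand": -1,"tx": -0.76,"ty": -0.12,"tz": 0,"wx": 0,"wy": 0,"wz": 0},
    {"hand": -1,"tx": -0.76,"ty": -0.12,"tz": 0,"wx": 0,"wy": 0,"wz": 0},
    {"hand": -1,"tx": -0.76,"ty": -0.12,"tz": 0,"wx": 0,"wy": 0,"wz": 0},
    {"hand": -1,"tx": -0.76,"ty": -0.12,"tz": 0,"wx": 0,"wy": 0,"wz": 0},
    {"hand": -1,"tx": -0.76,"ty": -0.12,"tz": 0,"wx": 0,"wy": 0,"wz": 0},
    {"hand": -1,"tx": -0.76,"ty": -0.12,"tz": 0,"wx": 0,"wy": 0,"wz": 0},
    {"hand": -1,"tx": 0,"ty": 0,"tz": 0,"wx": 0,"wy": 0,"wz": 0},
    {"hand": -1,"tx": 0,"ty": 0,"tz": 0,"wx": 0,"wy": 0,"wz": 0},
    {"hand": -1,"tx": 0,"ty": 0,"tz": 0,"wx": 0,"wy": 0,"wz": 0}
  ]
}}

```text
time: 3.5
tool_pos: [506.8, -328.6, 180.8]
tcp_rot: [3.14, 0.001, 1.768]
contact_force: [-0.5, -0.0, -1.0]
grip_width: 92.0
```

```bash
cat > look.py <<'E'
from h import *
import sys
tag=sys.argv[1]
o=get_obs();p=o["tool_pos"];print(o["time"],p.round(1),o["tcp_rot"].round(3),o["grip_width"].round(1))
r=cv2.Rodrigues(np.zeros(3))[0]
y=o["tcp_rot"][2];xa=np.array([np.cos(y),np.sin(y),0]);ya=np.array([np.sin(y),-np.cos(y),0]);g=o["grip_width"]/2
C=np.zeros((400,800,3),np.uint8);x=0
for n in("scene","top"):
    im=capture(n).copy();cv2.imwrite(f"pics/{n}{tag}.png",im[:,:,::-1])
    u=proj(n,p)[0]; h=55
    u0=[min(max(0,int(u[0])-h),640-2*h),min(max(0,int(u[1])-h),480-2*h)];print(n,u0)
    b=cv2.resize(im[u0[1]:u0[1]+2*h,u0[0]:u0[0]+2*h],(400,400),interpolation=cv2.INTER_CUBIC)
    for s in(g,-g):
      for w in(-9.5,9.5):
        v=proj(n,p+s*xa+w*ya+[0,0,-14])[0];cv2.circle(b,tuple(int(q) for q in ((v-u0+.5)*400/(2*h))),2,(255,0,0),-1)
    C[:, x:x+400]=b;x+=400
cv2.imwrite(f"pics/look{tag}.png",C[:,:,::-1])
E
python3 look.py 2
```

```text
Traceback (most recent call last):
  File "look.py", line 4, in <module>
    o=get_obs();p=o["tool_pos"];print(o["time"],p.round(1),o["tcp_rot"].round(3),o["grip_width"].round(1))
                                                                                 ^^^^^^^^^^^^^^^^^^^^^
AttributeError: 'float' object has no attribute 'round'
```

```bash
sed -i 's/o\["grip_width"\].round(1))/round(o["grip_width"],1))/' look.py; python3 look.py 2
```

```text
3.5 [ 506.8 -328.6  180.8] [3.140e+00 1.000e-03 1.768e+00] 92.0
scene [150, 201]
top [416, 169]
```

View pics/look2.png

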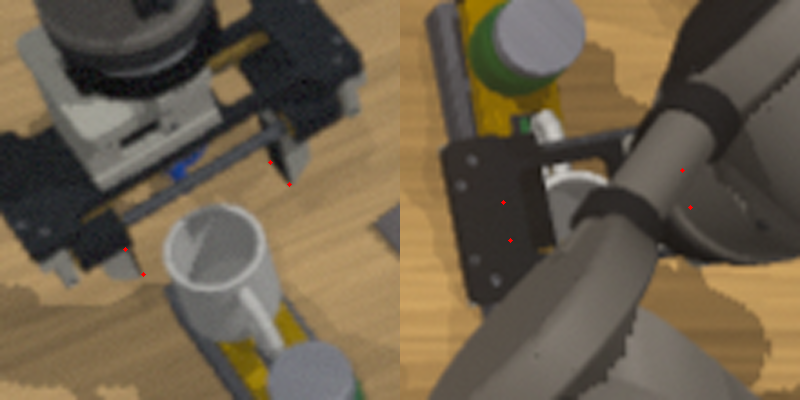

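Call:
{"name": "drive_tool", "arguments": {
  "deltas": [
    {"hand": -1,"tx": 0,"ty": -0.12,"tz": 0,"wx": 0,"wy": 0,"wz": 0},
    {"hand": -1,"tx": 0,"ty": 0,"tz": 0.5,"wx": 0,"wy": 0,"wz": 0},
    {"hand": -1,"tx": 0,"ty": 0,"tz": 0.5,"wx": 0,"wy": 0,"wz": 0},
    {"hand": -1,"tx": 0,"ty": 0,"tz": 0.5,"wx": 0,"wy": 0,"wz": 0},
    {"hand": -1,"tx": 0,"ty": 0,"tz": 0.4,"wx": 0,"wy": 0,"wz": 0},
    {"hand": -1,"tx": 0,"ty": 0,"tz": 0.3,"wx": 0,"wy": 0,"wz": 0},
    {"hand": -1,"tx": 0,"ty": 0,"tz": 0,"wx": 0,"wy": 0,"wz": 0},
    {"hand": -1,"tx": 0,"ty": 0,"tz": 0,"wx": 0,"wy": 0,"wz": 0},
    {"hand": -1,"tx": 0,"ty": 0,"tz": 0,"wx": 0,"wy": 0,"wz": 0}
  ]
}}

```text
time: 4.35
tool_pos: [502.0, -330.4, 92.4]
tcp_rot: [3.141, 0.001, 1.767]
contact_force: [-0.3, -0.2, -0.4]
grip_width: 91.9
```

```bash
python3 look.py 3
```

```text
4.35 [ 502.  -330.4   92.4] [3.141e+00 1.000e-03 1.767e+00] 91.9
scene [156, 221]
top [404, 175]
```

View pics/look3.png

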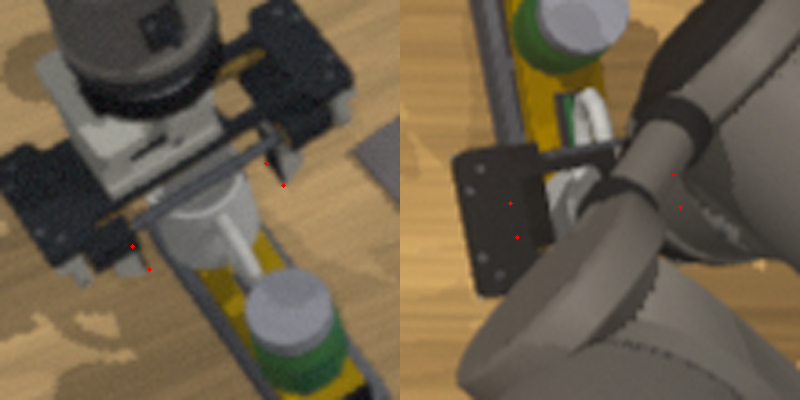

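The mug sits centred between the fingers. Closing.

Call:
{"name": "drive_tool", "arguments": {
  "deltas": [
    {"hand": 1,"tx": 0,"ty": 0,"tz": 0,"wx": 0,"wy": 0,"wz": 0},
    {"hand": 1,"tx": 0,"ty": 0,"tz": 0,"wx": 0,"wy": 0,"wz": 0},
    {"hand": 1,"tx": 0,"ty": 0,"tz": 0,"wx": 0,"wy": 0,"wz": 0},
    {"hand": 1,"tx": 0,"ty": 0,"tz": 0,"wx": 0,"wy": 0,"wz": 0},
    {"hand": 1,"tx": 0,"ty": 0,"tz": 0,"wx": 0,"wy": 0,"wz": 0},
    {"hand": 1,"tx": 0,"ty": 0,"tz": 0,"wx": 0,"wy": 0,"wz": 0},
    {"hand": 1,"tx": 0,"ty": 0,"tz": 0,"wx": 0,"wy": 0,"wz": 0},
    {"hand": 1,"tx": 0,"ty": 0,"tz": 0,"wx": 0,"wy": 0,"wz": 0},
    {"hand": 1,"tx": 0,"ty": 0,"tz": 0,"wx": 0,"wy": 0,"wz": 0},
    {"hand": 1,"tx": 0,"ty": 0,"tz": 0,"wx": 0,"wy": 0,"wz": 0}
  ]
}}

```text
time: 5.28
tool_pos: [501.5, -330.4, 91.2]
tcp_rot: [3.142, -0.0, 1.767]
contact_force: [0.5, -0.6, 0.1]
grip_width: 56.7
```

Call:
{"name": "drive_tool", "arguments": {
  "deltas": [
    {"hand": 1,"tx": 0,"ty": 0,"tz": -0.1,"wx": 0,"wy": 0,"wz": 0},
    {"hand": 1,"tx": 0,"ty": 0,"tz": -0.2,"wx": 0,"wy": 0,"wz": 0},
    {"hand": 1,"tx": 0,"ty": 0,"tz": -0.4,"wx": 0,"wy": 0,"wz": 0},
    {"hand": 1,"tx": 0,"ty": 0,"tz": -0.5,"wx": 0,"wy": 0,"wz": 0},
    {"hand": 1,"tx": 0,"ty": 0,"tz": -0.5,"wx": 0,"wy": 0,"wz": 0},
    {"hand": 1,"tx": 0,"ty": 0,"tz": -0.5,"wx": 0,"wy": 0,"wz": 0},
    {"hand": 1,"tx": 0,"ty": 0,"tz": -0.3,"wx": 0,"wy": 0,"wz": 0},
    {"hand": 1,"tx": 0,"ty": 0,"tz": 0,"wx": 0,"wy": 0,"wz": 0},
    {"hand": 1,"tx": 0,"ty": 0,"tz": 0,"wx": 0,"wy": 0,"wz": 0}
  ]
}}

```text
time: 6.03
tool_pos: [501.6, -330.5, 191.9]
tcp_rot: [3.141, 0.001, 1.767]
contact_force: [-0.9, -0.1, -1.1]
grip_width: 56.6
```

Call:
{"name": "drive_tool", "arguments": {
  "deltas": [
    {"hand": 1,"tx": 0.3,"ty": 0.07,"tz": 0,"wx": 0,"wy": 0,"wz": 0},
    {"hand": 1,"tx": 0.5,"ty": 0.07,"tz": 0,"wx": 0,"wy": 0,"wz": 0},
    {"hand": 1,"tx": 0.67,"ty": 0.07,"tz": 0,"wx": 0,"wy": 0,"wz": 0},
    {"hand": 1,"tx": 0.67,"ty": 0.07,"tz": 0,"wx": 0,"wy": 0,"wz": 0},
    {"hand": 1,"tx": 0.67,"ty": 0.07,"tz": 0,"wx": 0,"wy": 0,"wz": 0},
    {"hand": 1,"tx": 0.67,"ty": 0.07,"tz": 0,"wx": 0,"wy": 0,"wz": 0},
    {"hand": 1,"tx": 0.67,"ty": 0.07,"tz": 0,"wx": 0,"wy": 0,"wz": 0},
    {"hand": 1,"tx": 0.67,"ty": 0.07,"tz": 0,"wx": 0,"wy": 0,"wz": 0},
    {"hand": 1,"tx": 0.67,"ty": 0.07,"tz": 0,"wx": 0,"wy": 0,"wz": 0},
    {"hand": 1,"tx": 0.67,"ty": 0.07,"tz": 0,"wx": 0,"wy": 0,"wz": 0},
    {"hand": 1,"tx": 0.67,"ty": 0.07,"tz": 0,"wx": 0,"wy": 0,"wz": 0},
    {"hand": 1,"tx": 0.67,"ty": 0.07,"tz": 0,"wx": 0,"wy": 0,"wz": 0},
    {"hand": 1,"tx": 0.67,"ty": 0.07,"tz": 0,"wx": 0,"wy": 0,"wz": 0},
    {"hand": 1,"tx": 0.67,"ty": 0.07,"tz": 0,"wx": 0,"wy": 0,"wz": 0},
    {"hand": 1,"tx": 0.67,"ty": 0.07,"tz": 0,"wx": 0,"wy": 0,"wz": 0},
    {"hand": 1,"tx": 0.67,"ty": 0.07,"tz": 0,"wx": 0,"wy": 0,"wz": 0},
    {"hand": 1,"tx": 0.67,"ty": 0.07,"tz": 0,"wx": 0,"wy": 0,"wz": 0},
    {"hand": 1,"tx": 0.67,"ty": 0.07,"tz": 0,"wx": 0,"wy": 0,"wz": 0},
    {"hand": 1,"tx": 0.5,"ty": 0.07,"tz": 0,"wx": 0,"wy": 0,"wz": 0},
    {"hand": 1,"tx": 0.3,"ty": 0.07,"tz": 0,"wx": 0,"wy": 0,"wz": 0}
  ]
}}

```text
time: 7.7
tool_pos: [458.4, 166.4, 190.1]
tcp_rot: [-3.139, -0.001, 1.769]
contact_force: [1.0, 0.3, -2.5]
grip_width: 56.4
```

Call:
{"name": "drive_tool", "arguments": {
  "deltas": [
    {"hand": 1,"tx": 0,"ty": 0,"tz": 0,"wx": 0,"wy": 0,"wz": 0},
    {"hand": 1,"tx": 0,"ty": 0,"tz": 0,"wx": 0,"wy": 0,"wz": 0},
    {"hand": 1,"tx": 0,"ty": 0,"tz": 0,"wx": 0,"wy": 0,"wz": 0}
  ]
}}

```text
time: 7.95
tool_pos: [459.7, 163.5, 190.6]
tcp_rot: [-3.14, 0.0, 1.767]
contact_force: [0.1, -0.1, -1.7]
grip_width: 56.3
```

```bash
python3 look.py 4
```

```text
7.95 [459.7 163.5 190.6] [-3.14   0.     1.767] 56.3
scene [351, 99]
top [140, 190]
```

View pics/look4.png

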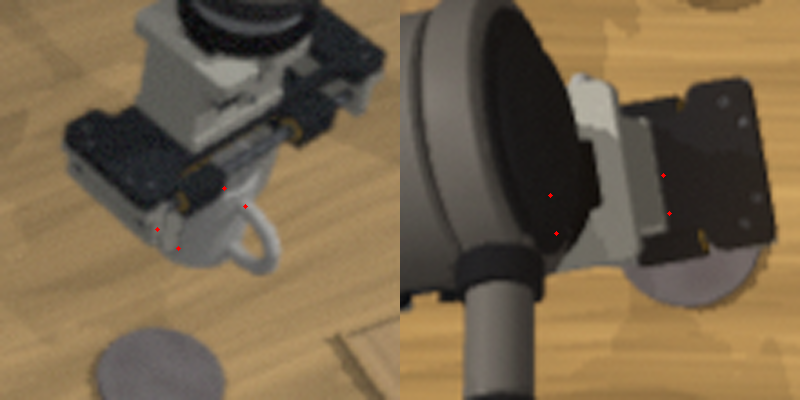

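Call:
{"name": "drive_tool", "arguments": {
  "deltas": [
    {"hand": 1,"tx": 0,"ty": -0.03,"tz": 0.3,"wx": 0,"wy": 0,"wz": 0},
    {"hand": 1,"tx": -0.02,"ty": 0,"tz": 0.6,"wx": 0,"wy": 0,"wz": 0},
    {"hand": 1,"tx": 0,"ty": 0,"tz": 0.7,"wx": 0,"wy": 0,"wz": 0},
    {"hand": 1,"tx": 0,"ty": 0,"tz": 0.7,"wx": 0,"wy": 0,"wz": 0},
    {"hand": 1,"tx": 0,"ty": 0,"tz": 0.6,"wx": 0,"wy": 0,"wz": 0},
    {"hand": 1,"tx": 0,"ty": 0,"tz": 0.4,"wx": 0,"wy": 0,"wz": 0},
    {"hand": 1,"tx": 0,"ty": 0,"tz": 0.2,"wx": 0,"wy": 0,"wz": 0},
    {"hand": 1,"tx": 0,"ty": 0,"tz": 0,"wx": 0,"wy": 0,"wz": 0},
    {"hand": 1,"tx": 0,"ty": 0,"tz": 0,"wx": 0,"wy": 0,"wz": 0},
    {"hand": 1,"tx": 0,"ty": 0,"tz": 0,"wx": 0,"wy": 0,"wz": 0}
  ]
}}

```text
time: 8.88
tool_pos: [460.3, 162.8, 52.4]
tcp_rot: [3.139, -0.0, 1.766]
contact_force: [-0.1, 0.7, -2.0]
grip_width: 56.2
```

```bash
python3 look.py 5
```

```text
8.8833 [460.3 162.8  52.4] [ 3.139 -0.     1.766] 56.2
scene [343, 137]
top [158, 193]
```

View pics/look5.png

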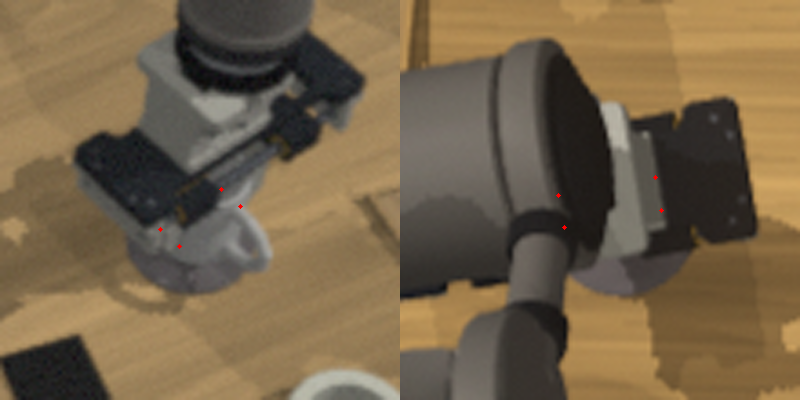

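Call:
{"name": "drive_tool", "arguments": {
  "deltas": [
    {"hand": 1,"tx": 0,"ty": -0.04,"tz": 0.15,"wx": 0,"wy": 0,"wz": 0},
    {"hand": 1,"tx": 0,"ty": 0,"tz": 0.1,"wx": 0,"wy": 0,"wz": 0},
    {"hand": 1,"tx": 0,"ty": 0,"tz": 0.05,"wx": 0,"wy": 0,"wz": 0},
    {"hand": 1,"tx": 0,"ty": 0,"tz": 0.05,"wx": 0,"wy": 0,"wz": 0},
    {"hand": 1,"tx": 0,"ty": 0,"tz": 0,"wx": 0,"wy": 0,"wz": 0},
    {"hand": 1,"tx": 0,"ty": 0,"tz": 0,"wx": 0,"wy": 0,"wz": 0}
  ]
}}

```text
time: 9.48
tool_pos: [457.8, 162.5, 37.1]
tcp_rot: [-3.141, -0.0, 1.767]
contact_force: [0.6, 0.9, -2.0]
grip_width: 56.6
```

```bash
python3 look.py 6
```

```text
9.4833 [457.8 162.5  37.1] [-3.141 -0.     1.767] 56.6
scene [342, 141]
top [160, 194]
```

View pics/look6.png

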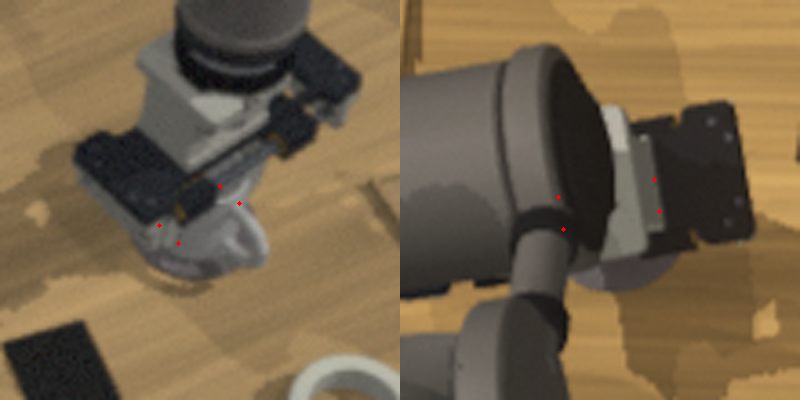

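Call:
{"name": "drive_tool", "arguments": {
  "deltas": [
    {"hand": 1,"tx": 0,"ty": 0,"tz": 0.03,"wx": 0,"wy": 0,"wz": 0},
    {"hand": 1,"tx": 0,"ty": 0,"tz": 0.02,"wx": 0,"wy": 0,"wz": 0},
    {"hand": 1,"tx": 0,"ty": 0,"tz": 0,"wx": 0,"wy": 0,"wz": 0},
    {"hand": 1,"tx": 0,"ty": 0,"tz": 0,"wx": 0,"wy": 0,"wz": 0}
  ]
}}

```text
time: 9.92
tool_pos: [457.8, 162.5, 35.2]
tcp_rot: [3.142, -0.0, 1.767]
contact_force: [0.7, 0.2, -1.5]
grip_width: 56.6
```

Call:
{"name": "drive_tool", "arguments": {
  "deltas": [
    {"hand": 1,"tx": 0,"ty": 0,"tz": 0.02,"wx": 0,"wy": 0,"wz": 0},
    {"hand": 1,"tx": 0,"ty": 0,"tz": 0.02,"wx": 0,"wy": 0,"wz": 0},
    {"hand": 1,"tx": 0,"ty": 0,"tz": 0,"wx": 0,"wy": 0,"wz": 0},
    {"hand": 1,"tx": 0,"ty": 0,"tz": 0,"wx": 0,"wy": 0,"wz": 0}
  ]
}}

```text
time: 10.25
tool_pos: [457.9, 162.5, 35.2]
tcp_rot: [3.141, -0.0, 1.767]
contact_force: [-4.7, -1.8, 15.0]
grip_width: 56.9
```

Contact came at the height I predicted (TCP 35.2). I'll back off slightly, release and rise.

Call:
{"name": "drive_tool", "arguments": {
  "deltas": [
    {"hand": 1,"tx": 0,"ty": 0,"tz": -0.02,"wx": 0,"wy": 0,"wz": 0},
    {"hand": -1,"tx": 0,"ty": 0,"tz": 0,"wx": 0,"wy": 0,"wz": 0},
    {"hand": -1,"tx": 0,"ty": 0,"tz": 0,"wx": 0,"wy": 0,"wz": 0},
    {"hand": -1,"tx": 0,"ty": 0,"tz": 0,"wx": 0,"wy": 0,"wz": 0},
    {"hand": -1,"tx": 0,"ty": 0,"tz": 0,"wx": 0,"wy": 0,"wz": 0},
    {"hand": -1,"tx": 0,"ty": 0,"tz": 0,"wx": 0,"wy": 0,"wz": 0},
    {"hand": -1,"tx": 0,"ty": 0,"tz": 0,"wx": 0,"wy": 0,"wz": 0}
  ]
}}

```text
time: 10.83
tool_pos: [457.8, 162.5, 34.4]
tcp_rot: [-3.142, -0.0, 1.767]
contact_force: [-0.3, -0.1, 0.7]
grip_width: 90.1
```

Call:
{"name": "drive_tool", "arguments": {
  "deltas": [
    {"hand": -1,"tx": 0,"ty": 0,"tz": -0.2,"wx": 0,"wy": 0,"wz": 0},
    {"hand": -1,"tx": 0,"ty": 0,"tz": -0.5,"wx": 0,"wy": 0,"wz": 0},
    {"hand": -1,"tx": 0,"ty": 0,"tz": -0.8,"wx": 0,"wy": 0,"wz": 0},
    {"hand": -1,"tx": 0,"ty": 0,"tz": -0.8,"wx": 0,"wy": 0,"wz": 0},
    {"hand": -1,"tx": 0,"ty": 0,"tz": -0.8,"wx": 0,"wy": 0,"wz": 0},
    {"hand": -1,"tx": 0,"ty": 0,"tz": -0.6,"wx": 0,"wy": 0,"wz": 0},
    {"hand": -1,"tx": -0.6,"ty": 0,"tz": 0,"wx": 0,"wy": 0,"wz": 0},
    {"hand": -1,"tx": -0.8,"ty": 0,"tz": 0,"wx": 0,"wy": 0,"wz": 0},
    {"hand": -1,"tx": -0.8,"ty": 0,"tz": 0,"wx": 0,"wy": 0,"wz": 0},
    {"hand": -1,"tx": -0.8,"ty": 0,"tz": 0,"wx": 0,"wy": 0,"wz": 0},
    {"hand": -1,"tx": -0.8,"ty": 0,"tz": 0,"wx": 0,"wy": 0,"wz": 0},
    {"hand": -1,"tx": -0.8,"ty": 0,"tz": 0,"wx": 0,"wy": 0,"wz": 0}
  ]
}}

```text
time: 11.83
tool_pos: [493.7, -19.4, 183.2]
tcp_rot: [3.141, 0.0, 1.767]
contact_force: [0.8, 0.7, -0.4]
grip_width: 92.2
```

Run:
```python
from h import *
o=get_obs();print(o["time"],o["tool_pos"],o["grip_width"])
im=capture("scene").copy();cv2.imwrite("pics/scene7.png",im[:,:,::-1])
crop("scene",im,350,150,450,250,6,"m7.png")
```

```text
11.8333 [493.6917482  -19.40948625 183.1867119 ] 92.22201912327151
```

View pics/m7.png

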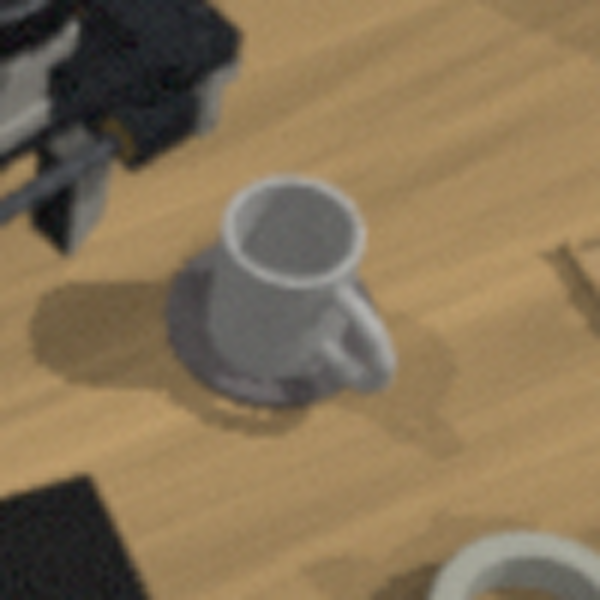

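Run:
```python
from h import *
print(ray("scene",(350+294.5/6-.5,150+232/6-.5),70))
# base bottom centre predicted check
print((proj("scene",[458.3,162.5,6])-[350,150]+.5)*6,(proj("scene",[458.3,162.5,70])-[350,150]+.5)*6)
# jar lid from scene0/scene7, ellipse fits
im=cv2.imread("pics/scene7.png");crop("scene",im[:,:,::-1],190,245,290,345,6,"j7.png")
im=cv2.imread("pics/top0.png")
```

```text
[[458.5895019 161.2866451  70.       ]]
[[276.60456482 325.61645148]] [[296.69298556 230.45806142]]
```

View pics/j7.png

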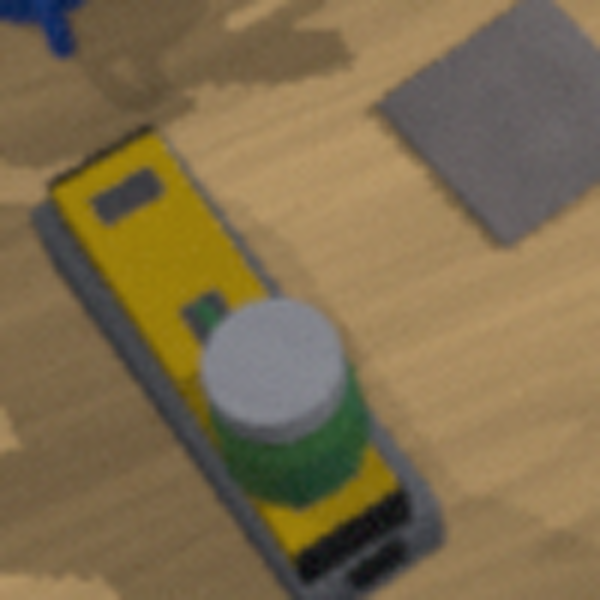

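The mug stands within about 1.5 mm of the coaster centre. Next, the jar and the level.

Run:
```python
from h import *
f=lambda x,y,z: ray("scene",(190+(x+.5)/6-.5,245+(y+.5)/6-.5),z)[0]
print("jar",f(273.5,363,128).round(1))
c=[f(*p,62) for p in((50,187),(153,125),(302,584),(410,508))]
for q in c:print(q.round(1))
c=np.array(c);print("centre",c.mean(0).round(1)); d=(c[2]+c[3]-c[0]-c[1])/2;print(np.linalg.norm(d),np.degrees(np.arctan2(d[1],d[0])))
d=(c[0]-c[1]+c[2]-c[3])/2;print(np.linalg.norm(d))
for r in((460,0),):pass
```

```text
jar [ 604.2 -311.6  128. ]
[ 468.2 -356.1   62. ]
[ 460.2 -313.4   62. ]
[ 651.6 -329.5   62. ]
[ 642.5 -286.3   62. ]
centre [ 555.6 -321.3   62. ]
184.81029473789204 8.361178775634356
43.83018015692696
```

Call:
{"name": "drive_tool", "arguments": {
  "deltas": [
    {"hand": -1,"tx": -0.77,"ty": 0.13,"tz": 0,"wx": 0,"wy": 0,"wz": 0},
    {"hand": -1,"tx": -0.77,"ty": 0.13,"tz": 0,"wx": 0,"wy": 0,"wz": 0},
    {"hand": -1,"tx": -0.77,"ty": 0.13,"tz": 0,"wx": 0,"wy": 0,"wz": 0},
    {"hand": -1,"tx": -0.77,"ty": 0.13,"tz": 0,"wx": 0,"wy": 0,"wz": 0},
    {"hand": -1,"tx": -0.77,"ty": 0.13,"tz": 0,"wx": 0,"wy": 0,"wz": 0},
    {"hand": -1,"tx": -0.77,"ty": 0.13,"tz": 0,"wx": 0,"wy": 0,"wz": 0},
    {"hand": -1,"tx": -0.77,"ty": 0.13,"tz": 0,"wx": 0,"wy": 0,"wz": 0},
    {"hand": -1,"tx": -0.77,"ty": 0.13,"tz": 0,"wx": 0,"wy": 0,"wz": 0},
    {"hand": -1,"tx": -0.77,"ty": 0.13,"tz": 0,"wx": 0,"wy": 0,"wz": 0},
    {"hand": -1,"tx": -0.77,"ty": 0.13,"tz": 0,"wx": 0,"wy": 0,"wz": 0},
    {"hand": -1,"tx": 0,"ty": 0,"tz": 0,"wx": 0,"wy": 0,"wz": 0},
    {"hand": -1,"tx": 0,"ty": 0,"tz": 0,"wx": 0,"wy": 0,"wz": 0},
    {"hand": -1,"tx": 0,"ty": 0,"tz": 0,"wx": 0,"wy": 0,"wz": 0},
    {"hand": -1,"tx": 0,"ty": 0,"tz": 0,"wx": 0,"wy": 0,"wz": 0}
  ]
}}

```text
time: 13.05
tool_pos: [604.5, -308.6, 182.7]
tcp_rot: [-3.141, -0.001, 1.768]
contact_force: [-0.0, -0.7, 0.6]
grip_width: 91.7
```

```bash
python3 look.py 8
```

```text
13.05 [ 604.5 -308.6  182.7] [-3.141e+00 -1.000e-03  1.768e+00] 91.7
scene [177, 236]
top [406, 114]
```

View pics/look8.png

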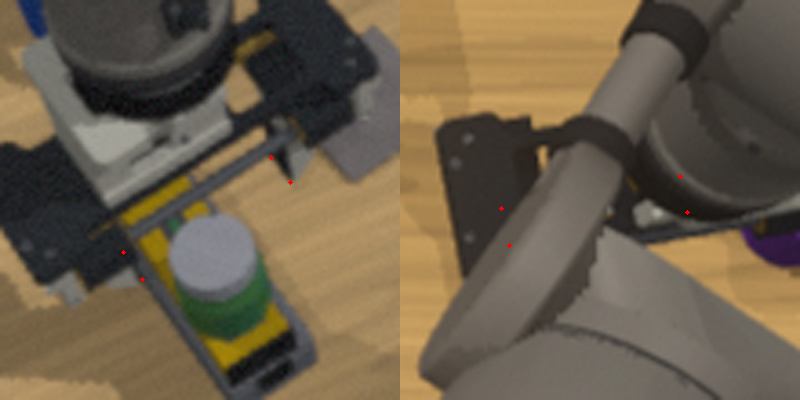

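Call:
{"name": "drive_tool", "arguments": {
  "deltas": [
    {"hand": -1,"tx": -0.07,"ty": -0.02,"tz": 0,"wx": 0,"wy": 0,"wz": 0},
    {"hand": -1,"tx": 0,"ty": 0,"tz": 0.5,"wx": 0,"wy": 0,"wz": 0},
    {"hand": -1,"tx": 0,"ty": 0,"tz": 0.5,"wx": 0,"wy": 0,"wz": 0},
    {"hand": -1,"tx": 0,"ty": 0,"tz": 0.4,"wx": 0,"wy": 0,"wz": 0},
    {"hand": -1,"tx": 0,"ty": 0,"tz": 0.27,"wx": 0,"wy": 0,"wz": 0},
    {"hand": -1,"tx": 0,"ty": 0,"tz": 0,"wx": 0,"wy": 0,"wz": 0},
    {"hand": -1,"tx": 0,"ty": 0,"tz": 0,"wx": 0,"wy": 0,"wz": 0},
    {"hand": -1,"tx": 0,"ty": 0,"tz": 0,"wx": 0,"wy": 0,"wz": 0}
  ]
}}

```text
time: 13.82
tool_pos: [605.1, -313.1, 117.0]
tcp_rot: [3.14, 0.001, 1.767]
contact_force: [-0.3, -0.4, 0.5]
grip_width: 91.3
```

```bash
python3 look.py 9
```

```text
13.8167 [ 605.1 -313.1  117. ] [3.140e+00 1.000e-03 1.767e+00] 91.3
scene [180, 253]
top [398, 121]
```

View pics/look9.png

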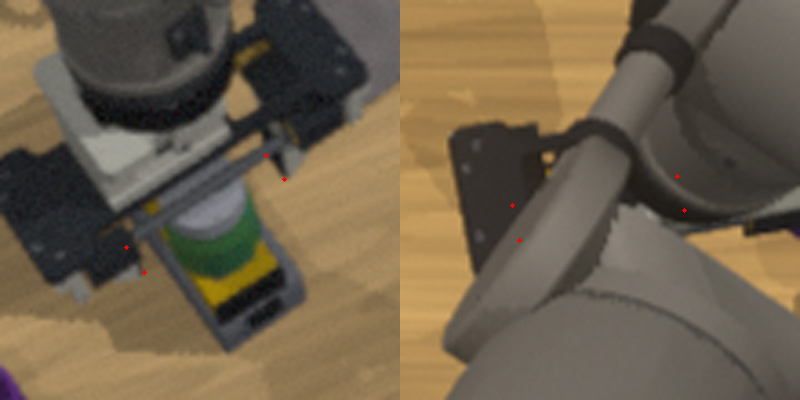

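Call:
{"name": "drive_tool", "arguments": {
  "deltas": [
    {"hand": -1,"tx": 0.03,"ty": 0,"tz": 0,"wx": 0,"wy": 0,"wz": 0},
    {"hand": 1,"tx": 0,"ty": 0,"tz": 0,"wx": 0,"wy": 0,"wz": 0},
    {"hand": 1,"tx": 0,"ty": 0,"tz": 0,"wx": 0,"wy": 0,"wz": 0},
    {"hand": 1,"tx": 0,"ty": 0,"tz": 0,"wx": 0,"wy": 0,"wz": 0},
    {"hand": 1,"tx": 0,"ty": 0,"tz": 0,"wx": 0,"wy": 0,"wz": 0},
    {"hand": 1,"tx": 0,"ty": 0,"tz": 0,"wx": 0,"wy": 0,"wz": 0},
    {"hand": 1,"tx": 0,"ty": 0,"tz": 0,"wx": 0,"wy": 0,"wz": 0},
    {"hand": 1,"tx": 0,"ty": 0,"tz": 0,"wx": 0,"wy": 0,"wz": 0},
    {"hand": 1,"tx": 0,"ty": 0,"tz": 0,"wx": 0,"wy": 0,"wz": 0},
    {"hand": 1,"tx": 0,"ty": 0,"tz": 0,"wx": 0,"wy": 0,"wz": 0}
  ]
}}

```text
time: 14.75
tool_pos: [604.2, -311.6, 115.6]
tcp_rot: [-3.142, -0.0, 1.767]
contact_force: [-1.2, 0.6, -0.3]
grip_width: 46.0
```

Call:
{"name": "drive_tool", "arguments": {
  "deltas": [
    {"hand": 1,"tx": 0,"ty": 0,"tz": -0.1,"wx": 0,"wy": 0,"wz": 0},
    {"hand": 1,"tx": 0,"ty": 0,"tz": -0.2,"wx": 0,"wy": 0,"wz": 0},
    {"hand": 1,"tx": 0,"ty": 0,"tz": -0.4,"wx": 0,"wy": 0,"wz": 0},
    {"hand": 1,"tx": 0,"ty": 0,"tz": -0.4,"wx": 0,"wy": 0,"wz": 0},
    {"hand": 1,"tx": 0,"ty": 0,"tz": -0.2,"wx": 0,"wy": 0,"wz": 0},
    {"hand": 1,"tx": 0.2,"ty": -0.11,"tz": -0.1,"wx": 0,"wy": 0,"wz": 0},
    {"hand": 1,"tx": 0.45,"ty": -0.25,"tz": 0,"wx": 0,"wy": 0,"wz": 0},
    {"hand": 1,"tx": 0.5,"ty": -0.29,"tz": 0,"wx": 0,"wy": 0,"wz": 0},
    {"hand": 1,"tx": 0.5,"ty": -0.29,"tz": 0,"wx": 0,"wy": 0,"wz": 0},
    {"hand": 1,"tx": 0.5,"ty": -0.29,"tz": 0,"wx": 0,"wy": 0,"wz": 0},
    {"hand": 1,"tx": 0.5,"ty": -0.29,"tz": 0,"wx": 0,"wy": 0,"wz": 0},
    {"hand": 1,"tx": 0.5,"ty": -0.29,"tz": 0,"wx": 0,"wy": 0,"wz": 0},
    {"hand": 1,"tx": 0.45,"ty": -0.25,"tz": 0,"wx": 0,"wy": 0,"wz": 0},
    {"hand": 1,"tx": 0.24,"ty": -0.12,"tz": 0,"wx": 0,"wy": 0,"wz": 0},
    {"hand": 1,"tx": 0,"ty": 0,"tz": 0,"wx": 0,"wy": 0,"wz": 0},
    {"hand": 1,"tx": 0,"ty": 0,"tz": 0,"wx": 0,"wy": 0,"wz": 0},
    {"hand": 1,"tx": 0,"ty": 0,"tz": 0,"wx": 0,"wy": 0,"wz": 0}
  ]
}}

```text
time: 16.17
tool_pos: [489.5, -178.7, 172.0]
tcp_rot: [3.14, 0.001, 1.767]
contact_force: [0.2, 0.2, -3.2]
grip_width: 46.2
```

```bash
python3 look.py 10
```

```text
16.1667 [ 489.5 -178.7  172. ] [3.140e+00 1.000e-03 1.767e+00] 46.2
scene [217, 169]
top [332, 177]
```

View pics/look10.png

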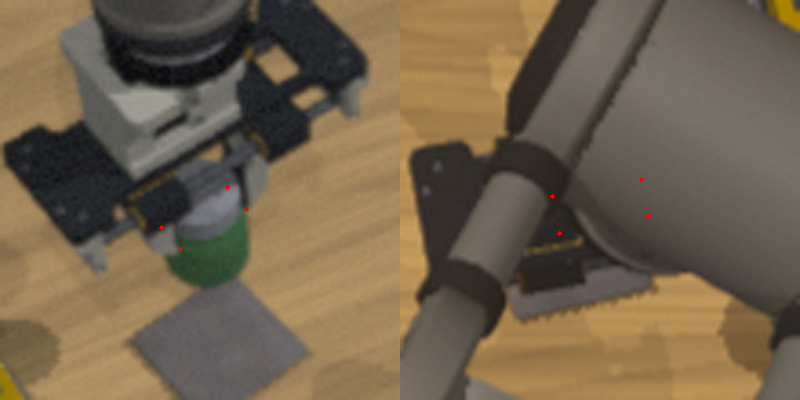

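Call:
{"name": "drive_tool", "arguments": {
  "deltas": [
    {"hand": 1,"tx": 0,"ty": 0,"tz": 0.3,"wx": 0,"wy": 0,"wz": 0},
    {"hand": 1,"tx": 0,"ty": 0,"tz": 0.5,"wx": 0,"wy": 0,"wz": 0},
    {"hand": 1,"tx": 0,"ty": 0,"tz": 0.6,"wx": 0,"wy": 0,"wz": 0},
    {"hand": 1,"tx": 0,"ty": 0,"tz": 0.6,"wx": 0,"wy": 0,"wz": 0},
    {"hand": 1,"tx": 0,"ty": 0,"tz": 0.4,"wx": 0,"wy": 0,"wz": 0},
    {"hand": 1,"tx": 0,"ty": 0,"tz": 0.2,"wx": 0,"wy": 0,"wz": 0},
    {"hand": 1,"tx": 0,"ty": 0,"tz": 0.1,"wx": 0,"wy": 0,"wz": 0},
    {"hand": 1,"tx": 0,"ty": 0,"tz": 0,"wx": 0,"wy": 0,"wz": 0},
    {"hand": 1,"tx": 0,"ty": 0,"tz": 0,"wx": 0,"wy": 0,"wz": 0},
    {"hand": 1,"tx": 0,"ty": 0,"tz": 0,"wx": 0,"wy": 0,"wz": 0}
  ]
}}

```text
time: 17.1
tool_pos: [489.6, -178.4, 64.7]
tcp_rot: [3.14, 0.001, 1.767]
contact_force: [0.6, 0.5, -2.6]
grip_width: 46.0
```

```bash
python3 look.py 11
```

```text
17.1 [ 489.6 -178.4   64.7] [3.140e+00 1.000e-03 1.767e+00] 46.0
scene [220, 196]
top [325, 181]
```

View pics/look11.png

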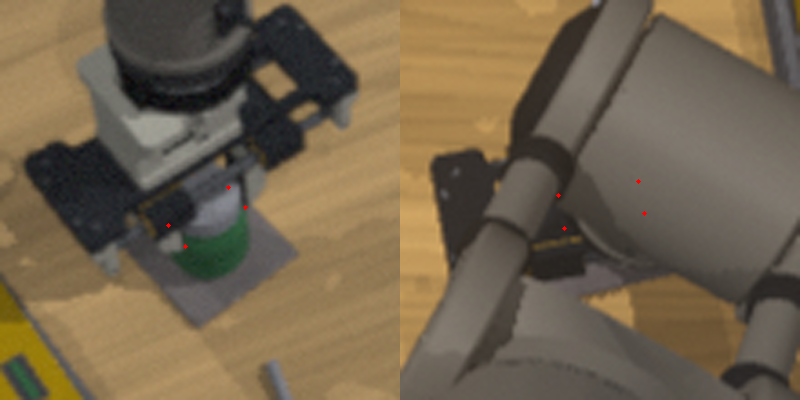

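Call:
{"name": "drive_tool", "arguments": {
  "deltas": [
    {"hand": 1,"tx": 0,"ty": 0,"tz": 0.06,"wx": 0,"wy": 0,"wz": 0},
    {"hand": 1,"tx": 0,"ty": 0,"tz": 0.03,"wx": 0,"wy": 0,"wz": 0},
    {"hand": 1,"tx": 0,"ty": 0,"tz": 0.03,"wx": 0,"wy": 0,"wz": 0},
    {"hand": 1,"tx": 0,"ty": 0,"tz": 0,"wx": 0,"wy": 0,"wz": 0},
    {"hand": 1,"tx": 0,"ty": 0,"tz": 0,"wx": 0,"wy": 0,"wz": 0},
    {"hand": 1,"tx": 0,"ty": 0,"tz": 0,"wx": 0,"wy": 0,"wz": 0}
  ]
}}

```text
time: 17.7
tool_pos: [489.0, -177.9, 59.5]
tcp_rot: [3.141, 0.0, 1.767]
contact_force: [-2.2, 1.5, 6.4]
grip_width: 46.1
```

Contact at 6 N. I'll release, rise and move toward the level's middle (554,-321).

Call:
{"name": "drive_tool", "arguments": {
  "deltas": [
    {"hand": -1,"tx": 0,"ty": 0,"tz": 0,"wx": 0,"wy": 0,"wz": 0},
    {"hand": -1,"tx": 0,"ty": 0,"tz": 0,"wx": 0,"wy": 0,"wz": 0},
    {"hand": -1,"tx": 0,"ty": 0,"tz": 0,"wx": 0,"wy": 0,"wz": 0},
    {"hand": -1,"tx": 0,"ty": 0,"tz": 0,"wx": 0,"wy": 0,"wz": 0},
    {"hand": -1,"tx": 0,"ty": 0,"tz": 0,"wx": 0,"wy": 0,"wz": 0},
    {"hand": -1,"tx": 0,"ty": 0,"tz": 0,"wx": 0,"wy": 0,"wz": 0},
    {"hand": -1,"tx": 0,"ty": 0,"tz": -0.3,"wx": 0,"wy": 0,"wz": 0},
    {"hand": -1,"tx": 0,"ty": 0,"tz": -0.6,"wx": 0,"wy": 0,"wz": 0},
    {"hand": -1,"tx": 0,"ty": 0,"tz": -0.8,"wx": 0,"wy": 0,"wz": 0},
    {"hand": -1,"tx": 0,"ty": 0,"tz": -0.8,"wx": 0,"wy": 0,"wz": 0},
    {"hand": -1,"tx": 0,"ty": -0.5,"tz": -0.5,"wx": 0,"wy": 0,"wz": 0},
    {"hand": -1,"tx": 0,"ty": -0.8,"tz": 0,"wx": 0,"wy": 0,"wz": 0},
    {"hand": -1,"tx": 0,"ty": -0.8,"tz": 0,"wx": 0,"wy": 0,"wz": 0},
    {"hand": -1,"tx": 0,"ty": -0.5,"tz": 0,"wx": 0,"wy": 0,"wz": 0},
    {"hand": -1,"tx": 0,"ty": 0,"tz": 0,"wx": 0,"wy": 0,"wz": 0}
  ]
}}

```text
time: 18.95
tool_pos: [383.6, -198.1, 178.9]
tcp_rot: [-3.14, -0.001, 1.765]
contact_force: [0.4, -0.2, -0.5]
grip_width: 91.8
```

Run:
```python
from h import *
o=get_obs();print(o["time"],o["tool_pos"],o["grip_width"])
im=capture("scene").copy();cv2.imwrite("pics/scene12.png",im[:,:,::-1])
crop("scene",im,190,230,310,350,5,"j12.png")
t=capture("top").copy();cv2.imwrite("pics/top12.png",t[:,:,::-1])
crop("top",t,340,150,480,280,5,"t12.png")
```

```text
18.95 [ 383.62231643 -198.10246341  178.8797755 ] 91.78024520576906
```

View pics/j12.png

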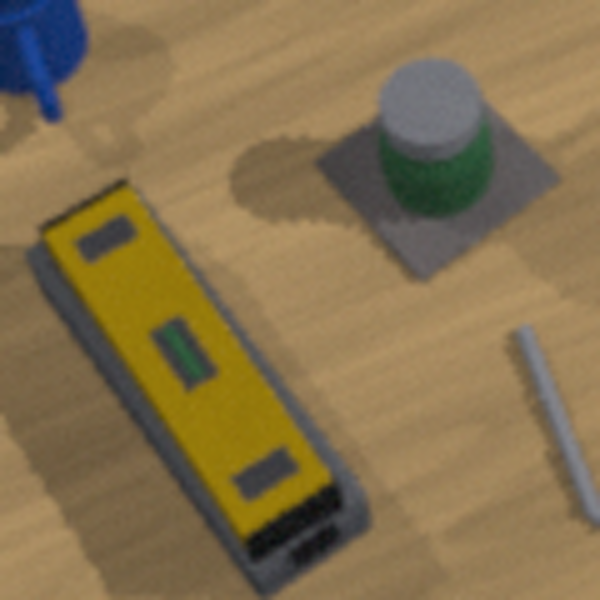

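View pics/t12.png

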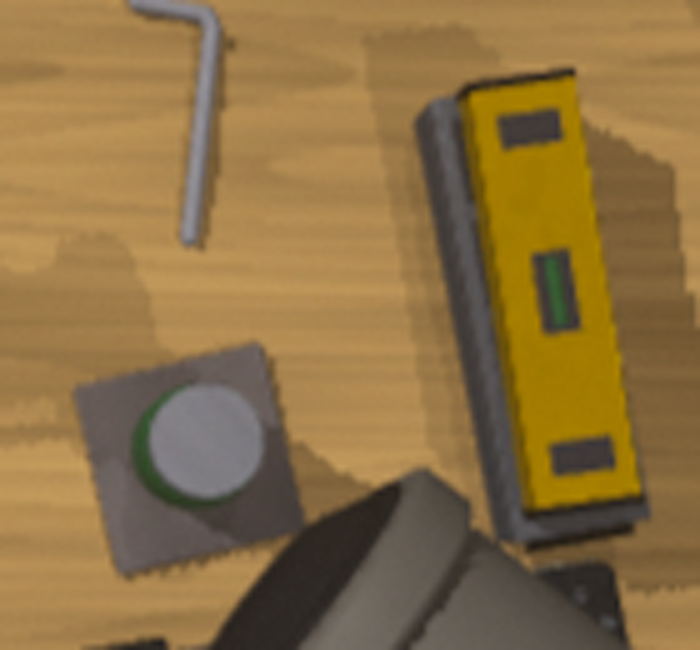

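```bash
cat > lev.py <<'E'
from h import *
def level(n,im,z,roi):
    hsv=cv2.cvtColor(im,cv2.COLOR_RGB2HSV);m=cv2.inRange(hsv,(18,170,60),(32,255,255))
    k=np.zeros_like(m);x0,y0,x1,y1=roi;k[y0:y1,x0:x1]=m[y0:y1,x0:x1]
    k=cv2.morphologyEx(k,cv2.MORPH_CLOSE,np.ones((9,9)))
    c=max(cv2.findContours(k,cv2.RETR_EXTERNAL,cv2.CHAIN_APPROX_NONE)[0],key=cv2.contourArea)[:,0]
    w=ray(n,c,z)[:,:2]
    r=cv2.minAreaRect(w.astype(np.float32));b=cv2.boxPoints(r);e=max([b[1]-b[0],b[2]-b[1]],key=np.linalg.norm)
    return np.round(r[0],1),np.round(r[1],1),np.degrees(np.arctan2(e[1],e[0]))%180
E
python3 - <<'E'
from lev import *
s=cv2.imread("pics/scene12.png")[:,:,::-1].copy();t=cv2.imread("pics/top12.png")[:,:,::-1].copy()
print(level("scene",s,62,(190,230,310,350)));print(level("top",t,62,(420,150,480,280)))
g=lambda n,x,y,z,o,k:ray(n,(o[0]+(x+.5)/k-.5,o[1]+(y+.5)/k-.5),z)[0].round(1)
print("jar scene",g("scene",431,104,72,(190,230),5),"jar top",g("top",207,441,72,(340,150),5))
print("sq top",np.mean([g("top",*p,6,(340,150),5) for p in((78,388),(258,344),(303,524),(123,576))],0))
E
```

```text
(array([ 551.3, -322.1]), array([175.4,  44.3]), np.float32(9.136654))
(array([ 550.2, -319.1]), array([175.6,  49.5]), np.float32(9.319383))
jar scene [ 490.2 -178.6   72. ] jar top [ 486.2 -178.2   72. ]
sq top [ 482.85  -178.725    6.   ]
```

Call:
{"name": "drive_tool", "arguments": {
  "deltas": [
    {"hand": -1,"tx": -0.64,"ty": 0.59,"tz": 0,"wx": 0,"wy": 0,"wz": 0},
    {"hand": -1,"tx": -0.64,"ty": 0.59,"tz": 0,"wx": 0,"wy": 0,"wz": 0},
    {"hand": -1,"tx": -0.64,"ty": 0.59,"tz": 0.3,"wx": 0,"wy": 0,"wz": 0},
    {"hand": -1,"tx": -0.64,"ty": 0.59,"tz": 0.5,"wx": 0,"wy": 0,"wz": 0},
    {"hand": -1,"tx": -0.64,"ty": 0.59,"tz": 0.5,"wx": 0,"wy": 0,"wz": 0},
    {"hand": -1,"tx": -0.64,"ty": 0.59,"tz": 0.3,"wx": 0,"wy": 0,"wz": 0},
    {"hand": -1,"tx": 0,"ty": 0,"tz": 0,"wx": 0,"wy": 0,"wz": 0.4},
    {"hand": -1,"tx": 0,"ty": 0,"tz": 0,"wx": 0,"wy": 0,"wz": 0},
    {"hand": -1,"tx": 0,"ty": 0,"tz": 0,"wx": 0,"wy": 0,"wz": 0},
    {"hand": -1,"tx": 0,"ty": 0,"tz": 0,"wx": 0,"wy": 0,"wz": 0}
  ]
}}

```text
time: 19.88
tool_pos: [555.9, -320.7, 115.3]
tcp_rot: [3.141, 0.0, 1.734]
contact_force: [0.3, -0.1, 0.7]
grip_width: 91.7
```

```bash
python3 look.py 13
```

```text
19.8833 [ 555.9 -320.7  115.3] [3.141 0.    1.734] 91.7
scene [168, 235]
top [402, 146]
```

View pics/look13.png

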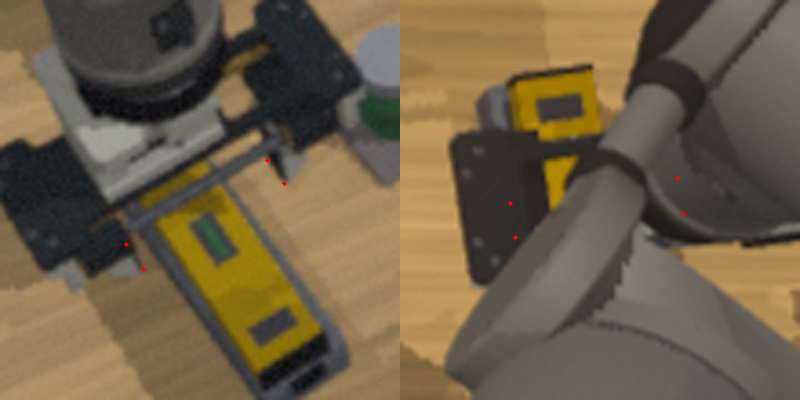

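Call:
{"name": "drive_tool", "arguments": {
  "deltas": [
    {"hand": -1,"tx": 0,"ty": -0.1,"tz": 0.3,"wx": 0,"wy": 0,"wz": 0},
    {"hand": -1,"tx": 0,"ty": 0,"tz": 0.5,"wx": 0,"wy": 0,"wz": 0},
    {"hand": -1,"tx": 0,"ty": 0,"tz": 0.4,"wx": 0,"wy": 0,"wz": 0},
    {"hand": -1,"tx": 0,"ty": 0,"tz": 0.2,"wx": 0,"wy": 0,"wz": 0},
    {"hand": -1,"tx": 0,"ty": 0,"tz": 0,"wx": 0,"wy": 0,"wz": 0},
    {"hand": -1,"tx": 0,"ty": 0,"tz": 0,"wx": 0,"wy": 0,"wz": 0},
    {"hand": -1,"tx": 0,"ty": 0,"tz": 0,"wx": 0,"wy": 0,"wz": 0}
  ]
}}

```text
time: 20.57
tool_pos: [552.3, -322.3, 60.3]
tcp_rot: [3.14, 0.002, 1.732]
contact_force: [-0.0, -0.3, -0.1]
grip_width: 91.9
```

Call:
{"name": "drive_tool", "arguments": {
  "deltas": [
    {"hand": -1,"tx": 0,"ty": 0,"tz": 0.06,"wx": 0,"wy": 0,"wz": 0},
    {"hand": -1,"tx": 0,"ty": 0,"tz": 0,"wx": 0,"wy": 0,"wz": 0},
    {"hand": 1,"tx": 0,"ty": 0,"tz": 0,"wx": 0,"wy": 0,"wz": 0},
    {"hand": 1,"tx": 0,"ty": 0,"tz": 0,"wx": 0,"wy": 0,"wz": 0},
    {"hand": 1,"tx": 0,"ty": 0,"tz": 0,"wx": 0,"wy": 0,"wz": 0},
    {"hand": 1,"tx": 0,"ty": 0,"tz": 0,"wx": 0,"wy": 0,"wz": 0},
    {"hand": 1,"tx": 0,"ty": 0,"tz": 0,"wx": 0,"wy": 0,"wz": 0},
    {"hand": 1,"tx": 0,"ty": 0,"tz": 0,"wx": 0,"wy": 0,"wz": 0},
    {"hand": 1,"tx": 0,"ty": 0,"tz": 0,"wx": 0,"wy": 0,"wz": 0},
    {"hand": 1,"tx": 0,"ty": 0,"tz": 0,"wx": 0,"wy": 0,"wz": 0},
    {"hand": 1,"tx": 0,"ty": 0,"tz": 0,"wx": 0,"wy": 0,"wz": 0}
  ]
}}

```text
time: 21.48
tool_pos: [551.6, -321.8, 56.4]
tcp_rot: [-3.142, -0.0, 1.732]
contact_force: [-0.1, 0.0, 0.6]
grip_width: 44.0
```

Call:
{"name": "drive_tool", "arguments": {
  "deltas": [
    {"hand": 1,"tx": 0,"ty": 0,"tz": -0.1,"wx": 0,"wy": 0,"wz": 0},
    {"hand": 1,"tx": 0,"ty": 0,"tz": -0.2,"wx": 0,"wy": 0,"wz": 0},
    {"hand": 1,"tx": 0,"ty": 0,"tz": -0.4,"wx": 0,"wy": 0,"wz": 0},
    {"hand": 1,"tx": 0,"ty": 0,"tz": -0.5,"wx": 0,"wy": 0,"wz": 0},
    {"hand": 1,"tx": 0,"ty": 0,"tz": -0.5,"wx": 0,"wy": 0,"wz": 0},
    {"hand": 1,"tx": 0,"ty": 0,"tz": -0.4,"wx": 0,"wy": 0,"wz": 0.3},
    {"hand": 1,"tx": 0,"ty": 0,"tz": -0.2,"wx": 0,"wy": 0,"wz": 0.6},
    {"hand": 1,"tx": 0,"ty": 0,"tz": 0,"wx": 0,"wy": 0,"wz": 0.7},
    {"hand": 1,"tx": 0,"ty": 0,"tz": 0,"wx": 0,"wy": 0,"wz": 0.7},
    {"hand": 1,"tx": 0,"ty": 0,"tz": 0,"wx": 0,"wy": 0,"wz": 0.6},
    {"hand": 1,"tx": 0,"ty": 0,"tz": 0,"wx": 0,"wy": 0,"wz": 0.4},
    {"hand": 1,"tx": 0,"ty": 0,"tz": 0,"wx": 0,"wy": 0,"wz": 0}
  ]
}}

```text
time: 22.48
tool_pos: [551.6, -321.9, 149.0]
tcp_rot: [3.141, 0.0, 1.443]
contact_force: [0.5, -0.1, -1.9]
grip_width: 43.8
```

Call:
{"name": "drive_tool", "arguments": {
  "deltas": [
    {"hand": 1,"tx": 0.25,"ty": 0,"tz": 0,"wx": 0,"wy": 0,"wz": 0},
    {"hand": 1,"tx": 0.5,"ty": -0.02,"tz": 0,"wx": 0,"wy": 0,"wz": 0},
    {"hand": 1,"tx": 0.6,"ty": -0.02,"tz": 0,"wx": 0,"wy": 0,"wz": 0},
    {"hand": 1,"tx": 0.6,"ty": -0.02,"tz": 0,"wx": 0,"wy": 0,"wz": 0},
    {"hand": 1,"tx": 0.6,"ty": -0.02,"tz": 0,"wx": 0,"wy": 0,"wz": 0},
    {"hand": 1,"tx": 0.6,"ty": -0.02,"tz": 0,"wx": 0,"wy": 0,"wz": 0},
    {"hand": 1,"tx": 0.6,"ty": -0.02,"tz": 0,"wx": 0,"wy": 0,"wz": 0},
    {"hand": 1,"tx": 0.6,"ty": -0.02,"tz": 0,"wx": 0,"wy": 0,"wz": 0},
    {"hand": 1,"tx": 0.6,"ty": -0.02,"tz": 0,"wx": 0,"wy": 0,"wz": 0},
    {"hand": 1,"tx": 0.6,"ty": -0.02,"tz": 0,"wx": 0,"wy": 0,"wz": 0},
    {"hand": 1,"tx": 0.6,"ty": -0.02,"tz": 0,"wx": 0,"wy": 0,"wz": 0},
    {"hand": 1,"tx": 0.6,"ty": -0.02,"tz": 0,"wx": 0,"wy": 0,"wz": 0},
    {"hand": 1,"tx": 0.6,"ty": -0.02,"tz": 0,"wx": 0,"wy": 0,"wz": 0},
    {"hand": 1,"tx": 0.6,"ty": -0.02,"tz": 0,"wx": 0,"wy": 0,"wz": 0},
    {"hand": 1,"tx": 0.45,"ty": 0,"tz": 0,"wx": 0,"wy": 0,"wz": 0},
    {"hand": 1,"tx": 0,"ty": 0,"tz": 0,"wx": 0,"wy": 0,"wz": 0},
    {"hand": 1,"tx": 0,"ty": 0,"tz": 0,"wx": 0,"wy": 0,"wz": 0},
    {"hand": 1,"tx": 0,"ty": 0,"tz": 0,"wx": 0,"wy": 0,"wz": 0}
  ]
}}

```text
time: 23.98
tool_pos: [583.6, 12.6, 148.6]
tcp_rot: [3.141, 0.0, 1.445]
contact_force: [-1.0, 0.1, -3.1]
grip_width: 43.6
```

```bash
python3 look.py 14
python3 - <<'E'
from lev import *
s=cv2.imread("pics/scene14.png")[:,:,::-1].copy()
o=get_obs();print(level("scene",s,o["tool_pos"][2]-16.4+22,(250,150,450,350)))
E
```

```text
23.9833 [583.6  12.6 148.6] [3.141 0.    1.445] 43.6
scene [318, 175]
top [229, 126]
(array([617.3,   4.1]), array([ 49.6, 114.5]), np.float32(172.5149))
```

View pics/look14.png

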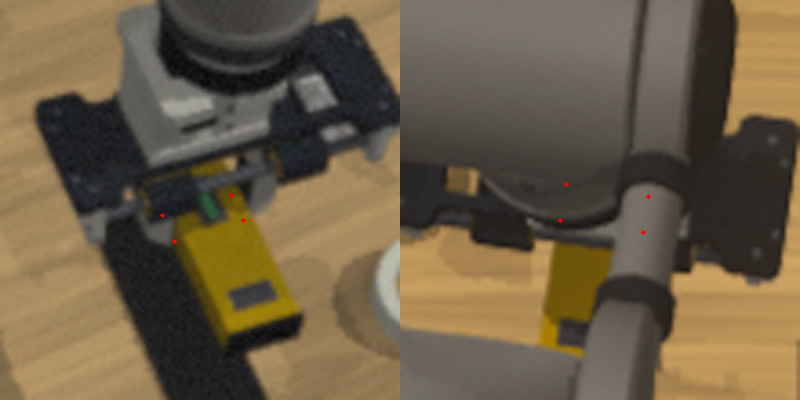

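Call:
{"name": "drive_tool", "arguments": {
  "deltas": [
    {"hand": 1,"tx": 0,"ty": 0.03,"tz": 0.3,"wx": 0,"wy": 0,"wz": 0},
    {"hand": 1,"tx": 0,"ty": 0,"tz": 0.5,"wx": 0,"wy": 0,"wz": 0},
    {"hand": 1,"tx": 0,"ty": 0,"tz": 0.6,"wx": 0,"wy": 0,"wz": 0},
    {"hand": 1,"tx": 0,"ty": 0,"tz": 0.6,"wx": 0,"wy": 0,"wz": 0},
    {"hand": 1,"tx": 0,"ty": 0,"tz": 0.5,"wx": 0,"wy": 0,"wz": 0},
    {"hand": 1,"tx": 0,"ty": 0,"tz": 0.3,"wx": 0,"wy": 0,"wz": 0},
    {"hand": 1,"tx": 0,"ty": 0,"tz": 0.1,"wx": 0,"wy": 0,"wz": 0},
    {"hand": 1,"tx": 0,"ty": 0,"tz": 0,"wx": 0,"wy": 0,"wz": 0},
    {"hand": 1,"tx": 0,"ty": 0,"tz": 0,"wx": 0,"wy": 0,"wz": 0},
    {"hand": 1,"tx": 0,"ty": 0,"tz": 0,"wx": 0,"wy": 0,"wz": 0}
  ]
}}

```text
time: 24.92
tool_pos: [586.0, 12.3, 33.9]
tcp_rot: [3.139, -0.0, 1.444]
contact_force: [-0.2, -0.3, -2.3]
grip_width: 43.3
```

```bash
python3 look.py 15
```

```text
24.9167 [586.   12.3  33.9] [ 3.139 -0.     1.444] 43.3
scene [314, 204]
top [234, 135]
```

View pics/look15.png

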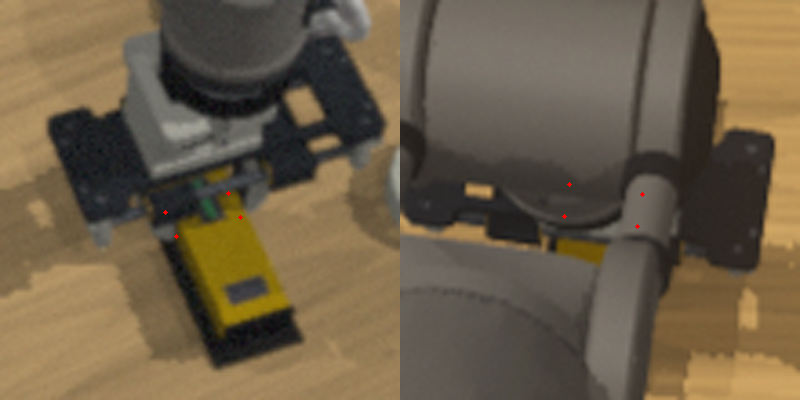

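Call:
{"name": "drive_tool", "arguments": {
  "deltas": [
    {"hand": 1,"tx": 0.02,"ty": 0,"tz": 0.15,"wx": 0,"wy": 0,"wz": 0},
    {"hand": 1,"tx": 0,"ty": 0,"tz": 0.08,"wx": 0,"wy": 0,"wz": 0},
    {"hand": 1,"tx": 0,"ty": 0,"tz": 0.04,"wx": 0,"wy": 0,"wz": 0},
    {"hand": 1,"tx": 0,"ty": 0,"tz": 0.02,"wx": 0,"wy": 0,"wz": 0},
    {"hand": 1,"tx": 0,"ty": 0,"tz": 0,"wx": 0,"wy": 0,"wz": 0},
    {"hand": 1,"tx": 0,"ty": 0,"tz": 0,"wx": 0,"wy": 0,"wz": 0},
    {"hand": 1,"tx": 0,"ty": 0,"tz": 0,"wx": 0,"wy": 0,"wz": 0}
  ]
}}

```text
time: 25.6
tool_pos: [585.2, 13.3, 20.9]
tcp_rot: [3.141, -0.0, 1.444]
contact_force: [0.3, -0.3, -3.0]
grip_width: 43.6
```

Call:
{"name": "drive_tool", "arguments": {
  "deltas": [
    {"hand": 1,"tx": 0,"ty": 0,"tz": 0.02,"wx": 0,"wy": 0,"wz": 0},
    {"hand": 1,"tx": 0,"ty": 0,"tz": 0,"wx": 0,"wy": 0,"wz": 0},
    {"hand": 1,"tx": 0,"ty": 0,"tz": 0,"wx": 0,"wy": 0,"wz": 0}
  ]
}}

```text
time: 25.85
tool_pos: [585.3, 13.3, 20.4]
tcp_rot: [3.141, -0.0, 1.444]
contact_force: [-0.9, 0.1, 1.0]
grip_width: 43.7
```

Call:
{"name": "drive_tool", "arguments": {
  "deltas": [
    {"hand": -1,"tx": 0,"ty": 0,"tz": 0,"wx": 0,"wy": 0,"wz": 0},
    {"hand": -1,"tx": 0,"ty": 0,"tz": 0,"wx": 0,"wy": 0,"wz": 0},
    {"hand": -1,"tx": 0,"ty": 0,"tz": 0,"wx": 0,"wy": 0,"wz": 0},
    {"hand": -1,"tx": 0,"ty": 0,"tz": 0,"wx": 0,"wy": 0,"wz": 0},
    {"hand": -1,"tx": 0,"ty": 0,"tz": 0,"wx": 0,"wy": 0,"wz": 0},
    {"hand": -1,"tx": 0,"ty": 0,"tz": 0,"wx": 0,"wy": 0,"wz": 0},
    {"hand": -1,"tx": 0,"ty": 0,"tz": -0.3,"wx": 0,"wy": 0,"wz": 0},
    {"hand": -1,"tx": 0,"ty": 0,"tz": -0.6,"wx": 0,"wy": 0,"wz": 0},
    {"hand": -1,"tx": 0,"ty": 0,"tz": -0.8,"wx": 0,"wy": 0,"wz": 0},
    {"hand": -1,"tx": 0,"ty": 0,"tz": -0.8,"wx": 0,"wy": 0,"wz": 0},
    {"hand": -1,"tx": -0.5,"ty": 0,"tz": -0.5,"wx": 0,"wy": 0,"wz": 0},
    {"hand": -1,"tx": -0.8,"ty": 0,"tz": 0,"wx": 0,"wy": 0,"wz": 0},
    {"hand": -1,"tx": -0.8,"ty": 0,"tz": 0,"wx": 0,"wy": 0,"wz": 0},
    {"hand": -1,"tx": -0.8,"ty": 0,"tz": 0,"wx": 0,"wy": 0,"wz": 0},
    {"hand": -1,"tx": -0.8,"ty": 0,"tz": 0,"wx": 0,"wy": 0,"wz": 0},
    {"hand": -1,"tx": -0.5,"ty": 0,"tz": 0,"wx": 0,"wy": 0,"wz": 0},
    {"hand": -1,"tx": 0,"ty": 0,"tz": 0,"wx": 0,"wy": 0,"wz": 0}
  ]
}}

```text
time: 27.27
tool_pos: [563.4, -157.4, 141.1]
tcp_rot: [3.14, 0.001, 1.44]
contact_force: [-0.1, -0.0, -0.6]
grip_width: 91.6
```

Run:
```python
from lev import *
o=get_obs();print(o["time"],o["tool_pos"],o["grip_width"])
im=capture("scene").copy();cv2.imwrite("pics/scene16.png",im[:,:,::-1])
t=capture("top").copy();cv2.imwrite("pics/top16.png",t[:,:,::-1])
A=cv2.resize(im[215:315,320:420],(400,400),interpolation=cv2.INTER_CUBIC)
B=cv2.resize(t[140:260,250:350],(400,480),interpolation=cv2.INTER_CUBIC)
C=np.zeros((480,800,3),np.uint8);C[:400,:400]=A;C[:,400:]=B;cv2.imwrite("pics/l16.png",C[:,:,::-1])
crop("scene",im,180,230,290,340,5,"o16.png")
print(level("scene",im,26,(320,200,420,315)),level("top",t,26,(250,140,350,260)))
```

```text
27.2667 [ 563.43125114 -157.39410936  141.07399915] 91.5622496937113
(array([585.9,   9.4]), array([ 50. , 175.4]), np.float32(173.2269)) (array([584. ,  12.2]), array([ 46.6, 174.9]), np.float32(172.81683))
```

View pics/l16.png

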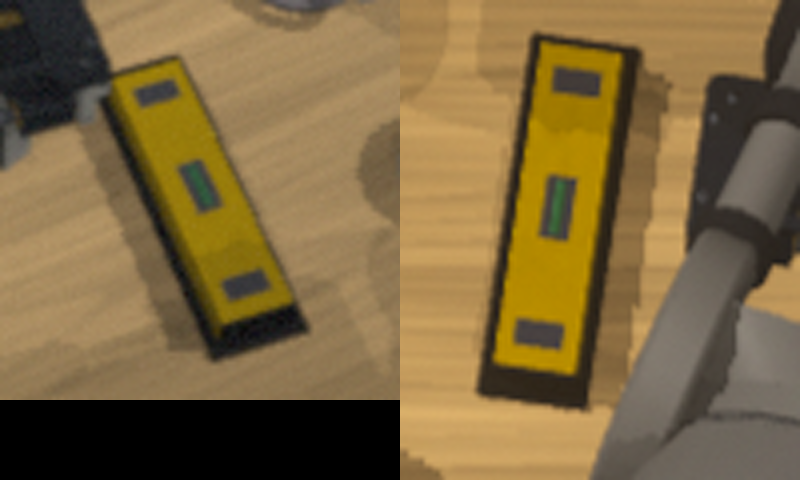

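View pics/o16.png

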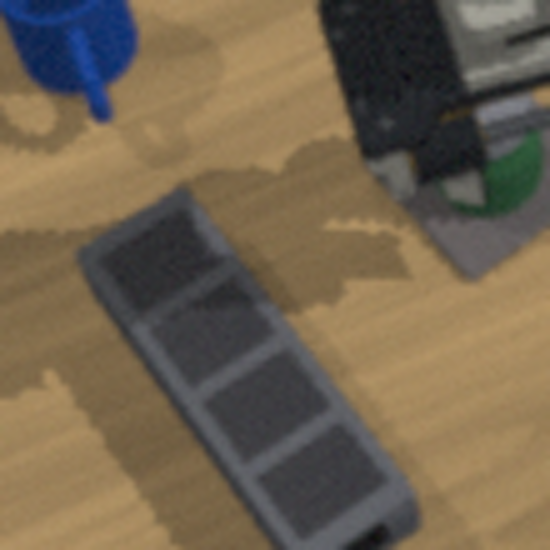

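The level lies flat on the strip, about 2–3 mm from centre lengthwise at most. Now I measure the organiser and the tray.

Run:
```python
from h import *
s=cv2.imread("pics/scene16.png")[:,:,::-1].copy();t=cv2.imread("pics/top16.png")[:,:,::-1].copy()
A=cv2.resize(s[260:360,185:275],(540,600),interpolation=cv2.INTER_CUBIC);cv2.imwrite("pics/o16s.png",A[:,:,::-1])
A=cv2.resize(t[155:265,405:485],(432,594),interpolation=cv2.INTER_CUBIC);cv2.imwrite("pics/o16t.png",A[:,:,::-1])
A=cv2.resize(s[170:270,430:540],(660,600),interpolation=cv2.INTER_CUBIC);cv2.imwrite("pics/tr16s.png",A[:,:,::-1])
```

```text
(no output)
```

View pics/o16s.png

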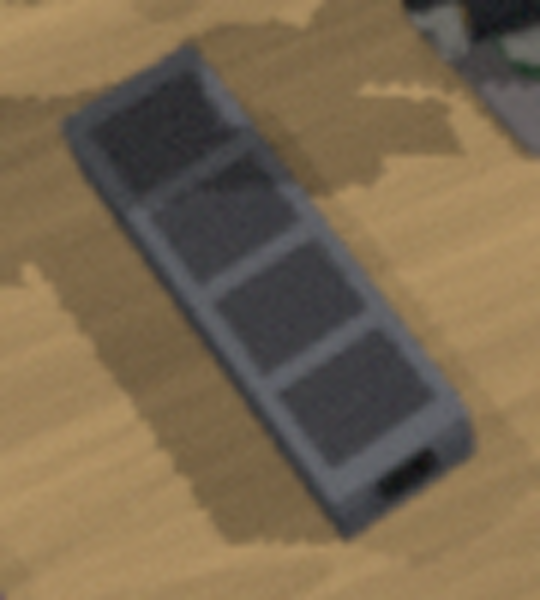

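View pics/o16t.png

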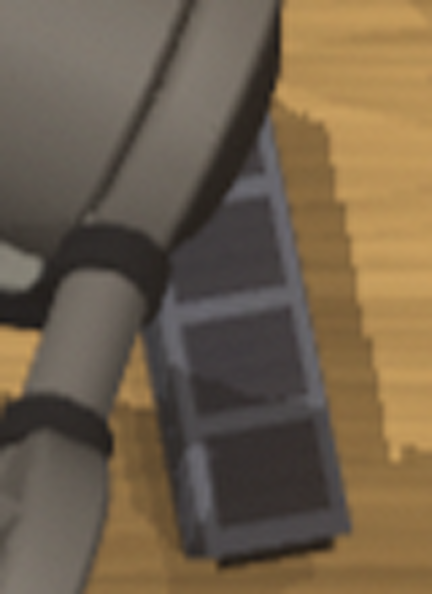

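View pics/tr16s.png

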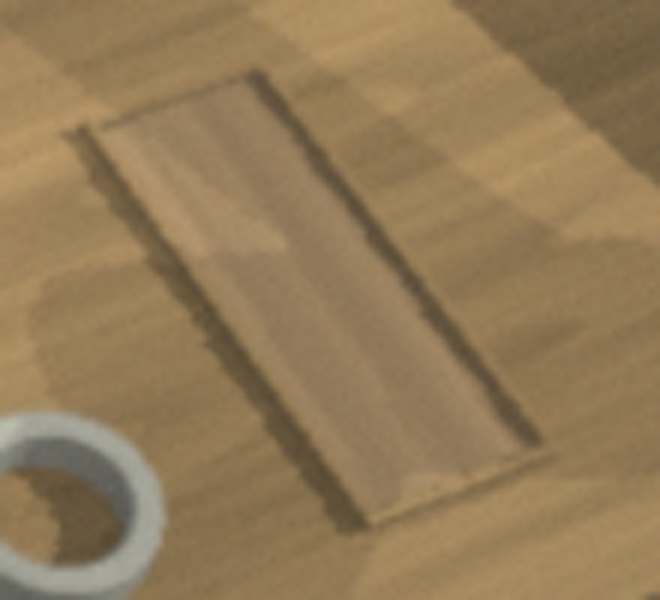

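Run:
```python
from h import *
def q(n,pts,z,o,k):
    w=np.array([ray(n,(o[0]+(x+.5)/k-.5,o[1]+(y+.5)/k-.5),z)[0] for x,y in pts])[:,:2]
    r=cv2.minAreaRect(w.astype(np.float32)); a=w[0]+w[1]-w[2]-w[3]
    b=w[0]+w[3]-w[1]-w[2]
    print(n,w.round(0).tolist(),w.mean(0).round(1),"yaw",np.degrees(np.arctan2(a[1],a[0])).round(1),"L",np.linalg.norm(a)/2,"W",np.linalg.norm(b)/2,"perp",np.degrees(np.arctan2(b[1],b[0])).round(1))
q("scene",[(545,452),(368,522),(83,128),(258,72)],8,(430,170),6)
q("top",[(248,68),(85,58),(48,458),(210,468)],8,(105,125),4)
q("scene",[(468,408),(345,502),(65,125),(190,47)],40,(185,260),6)
```

```text
scene [[698.0, 365.0], [694.0, 282.0], [479.0, 293.0], [487.0, 379.0]] [589.4 330. ] yaw -3.3 L 213.7461756991103 W 84.71908886664582 perp 85.7
top [[691.0, 282.0], [695.0, 371.0], [477.0, 382.0], [473.0, 295.0]] [584.1 332.4] yaw -3.1 L 217.91717832094008 W 87.85604967638766 perp -92.5
scene [[634.0, -274.0], [647.0, -326.0], [464.0, -365.0], [453.0, -312.0]] [ 549.2 -319.3] yaw 11.8 L 186.28994578526027 W 53.696595904246166 perp 103.0
```

Call:
{"name": "drive_tool", "arguments": {
  "deltas": [
    {"hand": -1,"tx": 0,"ty": 0,"tz": 0,"wx": 0,"wy": 0,"wz": -0.77},
    {"hand": -1,"tx": 0,"ty": 0,"tz": 0,"wx": 0,"wy": 0,"wz": -0.77},
    {"hand": -1,"tx": 0,"ty": 0,"tz": 0,"wx": 0,"wy": 0,"wz": -0.77},
    {"hand": -1,"tx": 0,"ty": 0,"tz": 0,"wx": 0,"wy": 0,"wz": -0.77},
    {"hand": -1,"tx": 0,"ty": 0,"tz": 0,"wx": 0,"wy": 0,"wz": -0.77},
    {"hand": -1,"tx": -0.65,"ty": -0.19,"tz": 0,"wx": 0,"wy": 0,"wz": 0},
    {"hand": -1,"tx": -0.65,"ty": -0.19,"tz": 0,"wx": 0,"wy": 0,"wz": 0},
    {"hand": -1,"tx": -0.65,"ty": -0.19,"tz": 0,"wx": 0,"wy": 0,"wz": 0},
    {"hand": -1,"tx": -0.65,"ty": -0.19,"tz": 0,"wx": 0,"wy": 0,"wz": 0},
    {"hand": -1,"tx": -0.65,"ty": -0.19,"tz": 0,"wx": 0,"wy": 0,"wz": 0},
    {"hand": -1,"tx": -0.65,"ty": -0.19,"tz": 0.3,"wx": 0,"wy": 0,"wz": 0},
    {"hand": -1,"tx": 0,"ty": 0,"tz": 0.5,"wx": 0,"wy": 0,"wz": 0},
    {"hand": -1,"tx": 0,"ty": 0,"tz": 0.4,"wx": 0,"wy": 0,"wz": 0},
    {"hand": -1,"tx": 0,"ty": 0,"tz": 0,"wx": 0,"wy": 0,"wz": 0},
    {"hand": -1,"tx": 0,"ty": 0,"tz": 0,"wx": 0,"wy": 0,"wz": 0},
    {"hand": -1,"tx": 0,"ty": 0,"tz": 0,"wx": 0,"wy": 0,"wz": 0}
  ]
}}

```text
time: 28.7
tool_pos: [552.6, -314.6, 93.3]
tcp_rot: [3.14, 0.001, 1.781]
contact_force: [-0.3, -0.7, 0.1]
grip_width: 91.9
```

```bash
python3 look.py 17
```

```text
28.7 [ 552.6 -314.6   93.3] [3.140e+00 1.000e-03 1.781e+00] 91.9
scene [172, 237]
top [396, 149]
```

View pics/look17.png

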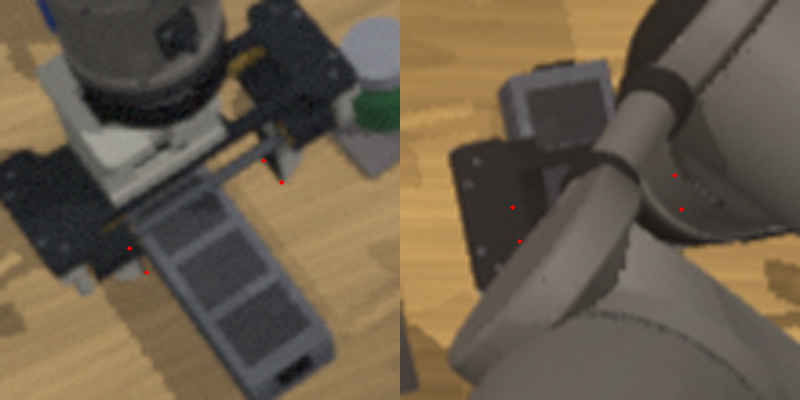

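Call:
{"name": "drive_tool", "arguments": {
  "deltas": [
    {"hand": -1,"tx": -0.12,"ty": -0.06,"tz": 0,"wx": 0,"wy": 0,"wz": 0},
    {"hand": -1,"tx": 0,"ty": 0,"tz": 0.4,"wx": 0,"wy": 0,"wz": 0},
    {"hand": -1,"tx": 0,"ty": 0,"tz": 0.5,"wx": 0,"wy": 0,"wz": 0},
    {"hand": -1,"tx": 0,"ty": 0,"tz": 0.4,"wx": 0,"wy": 0,"wz": 0},
    {"hand": -1,"tx": 0,"ty": 0,"tz": 0.3,"wx": 0,"wy": 0,"wz": 0},
    {"hand": -1,"tx": 0,"ty": 0,"tz": 0.05,"wx": 0,"wy": 0,"wz": 0},
    {"hand": -1,"tx": 0,"ty": 0,"tz": 0,"wx": 0,"wy": 0,"wz": 0},
    {"hand": -1,"tx": 0,"ty": 0,"tz": 0,"wx": 0,"wy": 0,"wz": 0},
    {"hand": -1,"tx": 0,"ty": 0,"tz": 0,"wx": 0,"wy": 0,"wz": 0}
  ]
}}

```text
time: 29.55
tool_pos: [551.0, -321.1, 27.3]
tcp_rot: [3.14, 0.002, 1.78]
contact_force: [0.0, 0.0, -0.1]
grip_width: 91.8
```

Call:
{"name": "drive_tool", "arguments": {
  "deltas": [
    {"hand": 1,"tx": 0,"ty": 0,"tz": 0,"wx": 0,"wy": 0,"wz": 0},
    {"hand": 1,"tx": 0,"ty": 0,"tz": 0,"wx": 0,"wy": 0,"wz": 0},
    {"hand": 1,"tx": 0,"ty": 0,"tz": 0,"wx": 0,"wy": 0,"wz": 0},
    {"hand": 1,"tx": 0,"ty": 0,"tz": 0,"wx": 0,"wy": 0,"wz": 0},
    {"hand": 1,"tx": 0,"ty": 0,"tz": 0,"wx": 0,"wy": 0,"wz": 0},
    {"hand": 1,"tx": 0,"ty": 0,"tz": 0,"wx": 0,"wy": 0,"wz": 0},
    {"hand": 1,"tx": 0,"ty": 0,"tz": 0,"wx": 0,"wy": 0,"wz": 0},
    {"hand": 1,"tx": 0,"ty": 0,"tz": 0,"wx": 0,"wy": 0,"wz": 0},
    {"hand": 1,"tx": 0,"ty": 0,"tz": 0,"wx": 0,"wy": 0,"wz": 0}
  ]
}}

```text
time: 30.3
tool_pos: [550.2, -320.5, 26.1]
tcp_rot: [3.142, -0.0, 1.78]
contact_force: [-0.4, 1.1, 1.5]
grip_width: 57.7
```

Call:
{"name": "drive_tool", "arguments": {
  "deltas": [
    {"hand": 1,"tx": 0,"ty": 0,"tz": -0.1,"wx": 0,"wy": 0,"wz": 0},
    {"hand": 1,"tx": 0,"ty": 0,"tz": -0.2,"wx": 0,"wy": 0,"wz": 0},
    {"hand": 1,"tx": 0,"ty": 0,"tz": -0.4,"wx": 0,"wy": 0,"wz": 0},
    {"hand": 1,"tx": 0,"ty": 0,"tz": -0.5,"wx": 0,"wy": 0,"wz": 0},
    {"hand": 1,"tx": 0,"ty": 0,"tz": -0.5,"wx": 0,"wy": 0,"wz": 0},
    {"hand": 1,"tx": 0,"ty": 0,"tz": -0.5,"wx": 0,"wy": 0,"wz": 0},
    {"hand": 1,"tx": 0,"ty": 0,"tz": -0.4,"wx": 0,"wy": 0,"wz": 0},
    {"hand": 1,"tx": 0,"ty": 0,"tz": -0.2,"wx": 0,"wy": 0,"wz": 0.26},
    {"hand": 1,"tx": 0,"ty": 0,"tz": 0,"wx": 0,"wy": 0,"wz": 0.5},
    {"hand": 1,"tx": 0,"ty": 0,"tz": 0,"wx": 0,"wy": 0,"wz": 0.6},
    {"hand": 1,"tx": 0,"ty": 0,"tz": 0,"wx": 0,"wy": 0,"wz": 0.6},
    {"hand": 1,"tx": 0,"ty": 0,"tz": 0,"wx": 0,"wy": 0,"wz": 0.6},
    {"hand": 1,"tx": 0,"ty": 0,"tz": 0,"wx": 0,"wy": 0,"wz": 0.5},
    {"hand": 1,"tx": 0,"ty": 0,"tz": 0,"wx": 0,"wy": 0,"wz": 0}
  ]
}}

```text
time: 31.47
tool_pos: [549.8, -320.3, 137.3]
tcp_rot: [-3.14, -0.001, 1.51]
contact_force: [0.8, -0.1, -4.6]
grip_width: 58.2
```

Call:
{"name": "drive_tool", "arguments": {
  "deltas": [
    {"hand": 1,"tx": 0.2,"ty": 0,"tz": 0,"wx": 0,"wy": 0,"wz": 0},
    {"hand": 1,"tx": 0.4,"ty": 0,"tz": 0,"wx": 0,"wy": 0,"wz": 0},
    {"hand": 1,"tx": 0.55,"ty": 0,"tz": 0,"wx": 0,"wy": 0,"wz": 0},
    {"hand": 1,"tx": 0.6,"ty": 0,"tz": 0,"wx": 0,"wy": 0,"wz": 0},
    {"hand": 1,"tx": 0.6,"ty": 0,"tz": 0,"wx": 0,"wy": 0,"wz": 0},
    {"hand": 1,"tx": 0.6,"ty": 0,"tz": 0,"wx": 0,"wy": 0,"wz": 0},
    {"hand": 1,"tx": 0.6,"ty": 0,"tz": 0,"wx": 0,"wy": 0,"wz": 0},
    {"hand": 1,"tx": 0.6,"ty": 0,"tz": 0,"wx": 0,"wy": 0,"wz": 0},
    {"hand": 1,"tx": 0.6,"ty": 0,"tz": 0,"wx": 0,"wy": 0,"wz": 0},
    {"hand": 1,"tx": 0.6,"ty": 0,"tz": 0,"wx": 0,"wy": 0,"wz": 0},
    {"hand": 1,"tx": 0.6,"ty": 0,"tz": 0,"wx": 0,"wy": 0,"wz": 0},
    {"hand": 1,"tx": 0.6,"ty": 0,"tz": 0,"wx": 0,"wy": 0,"wz": 0},
    {"hand": 1,"tx": 0.6,"ty": 0,"tz": 0,"wx": 0,"wy": 0,"wz": 0},
    {"hand": 1,"tx": 0.6,"ty": 0,"tz": 0,"wx": 0,"wy": 0,"wz": 0},
    {"hand": 1,"tx": 0.6,"ty": 0,"tz": 0,"wx": 0,"wy": 0,"wz": 0},
    {"hand": 1,"tx": 0.4,"ty": 0,"tz": 0,"wx": 0,"wy": 0,"wz": 0},
    {"hand": 1,"tx": 0.2,"ty": 0,"tz": 0,"wx": 0,"wy": 0,"wz": 0}
  ]
}}

```text
time: 32.88
tool_pos: [570.0, 40.3, 138.1]
tcp_rot: [-3.141, -0.001, 1.516]
contact_force: [0.1, -0.5, -4.5]
grip_width: 57.8
```

Call:
{"name": "drive_tool", "arguments": {
  "deltas": [
    {"hand": 1,"tx": 0.3,"ty": 0,"tz": 0,"wx": 0,"wy": 0,"wz": 0},
    {"hand": 1,"tx": 0.5,"ty": 0,"tz": 0,"wx": 0,"wy": 0,"wz": 0},
    {"hand": 1,"tx": 0.6,"ty": 0,"tz": 0,"wx": 0,"wy": 0,"wz": 0},
    {"hand": 1,"tx": 0.6,"ty": 0,"tz": 0,"wx": 0,"wy": 0,"wz": 0},
    {"hand": 1,"tx": 0.6,"ty": 0,"tz": 0,"wx": 0,"wy": 0,"wz": 0},
    {"hand": 1,"tx": 0.6,"ty": 0,"tz": 0,"wx": 0,"wy": 0,"wz": 0},
    {"hand": 1,"tx": 0.6,"ty": 0,"tz": 0,"wx": 0,"wy": 0,"wz": 0},
    {"hand": 1,"tx": 0.6,"ty": 0,"tz": 0,"wx": 0,"wy": 0,"wz": 0},
    {"hand": 1,"tx": 0.6,"ty": 0,"tz": 0,"wx": 0,"wy": 0,"wz": 0},
    {"hand": 1,"tx": 0.6,"ty": 0,"tz": 0,"wx": 0,"wy": 0,"wz": 0},
    {"hand": 1,"tx": 0.6,"ty": 0,"tz": 0,"wx": 0,"wy": 0,"wz": 0},
    {"hand": 1,"tx": 0.5,"ty": 0,"tz": 0,"wx": 0,"wy": 0,"wz": 0},
    {"hand": 1,"tx": 0.4,"ty": 0,"tz": 0,"wx": 0,"wy": 0,"wz": 0},
    {"hand": 1,"tx": 0.2,"ty": 0,"tz": 0,"wx": 0,"wy": 0,"wz": 0},
    {"hand": 1,"tx": 0,"ty": 0,"tz": 0,"wx": 0,"wy": 0,"wz": 0},
    {"hand": 1,"tx": 0,"ty": 0,"tz": 0,"wx": 0,"wy": 0,"wz": 0},
    {"hand": 1,"tx": 0,"ty": 0,"tz": 0,"wx": 0,"wy": 0,"wz": 0}
  ]
}}

```text
time: 34.3
tool_pos: [587.9, 327.1, 137.9]
tcp_rot: [-3.141, 0.001, 1.512]
contact_force: [-0.2, -0.5, -4.6]
grip_width: 58.0
```

Call:
{"name": "drive_tool", "arguments": {
  "deltas": [
    {"hand": 1,"tx": 0,"ty": 0,"tz": 0.3,"wx": 0,"wy": 0,"wz": 0},
    {"hand": 1,"tx": 0,"ty": 0,"tz": 0.5,"wx": 0,"wy": 0,"wz": 0},
    {"hand": 1,"tx": 0,"ty": 0,"tz": 0.5,"wx": 0,"wy": 0,"wz": 0},
    {"hand": 1,"tx": 0,"ty": 0,"tz": 0.3,"wx": 0,"wy": 0,"wz": 0},
    {"hand": 1,"tx": 0,"ty": 0,"tz": 0,"wx": 0,"wy": 0,"wz": 0},
    {"hand": 1,"tx": 0,"ty": 0,"tz": 0,"wx": 0,"wy": 0,"wz": 0},
    {"hand": 1,"tx": 0,"ty": 0,"tz": 0,"wx": 0,"wy": 0,"wz": 0}
  ]
}}

```text
time: 34.88
tool_pos: [588.7, 328.3, 75.1]
tcp_rot: [3.14, -0.001, 1.512]
contact_force: [0.1, 0.1, -3.8]
grip_width: 57.8
```

```bash
python3 look.py 18
python3 - <<'E'
from h import *
s=cv2.imread("pics/scene18.png")[:,:,::-1].copy()
A=cv2.resize(s[160:280,420:560],(700,600),interpolation=cv2.INTER_CUBIC);cv2.imwrite("pics/tr18.png",A[:,:,::-1])
E
```

```text
34.8833 [588.7 328.3  75.1] [ 3.140e+00 -1.000e-03  1.512e+00] 57.8
scene [432, 145]
top [76, 127]
```

View pics/look18.png

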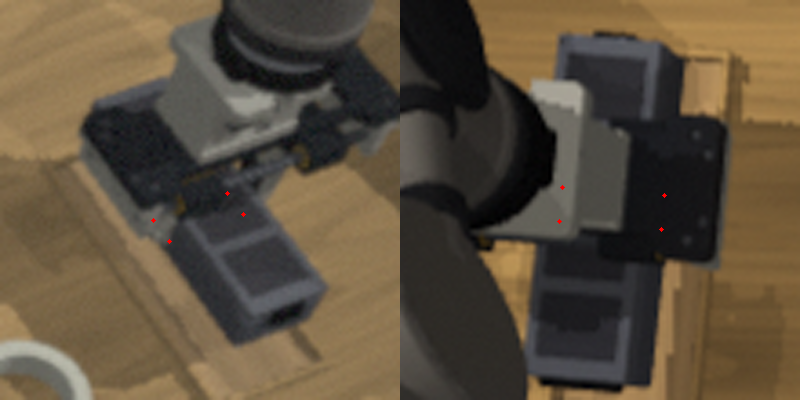

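View pics/tr18.png

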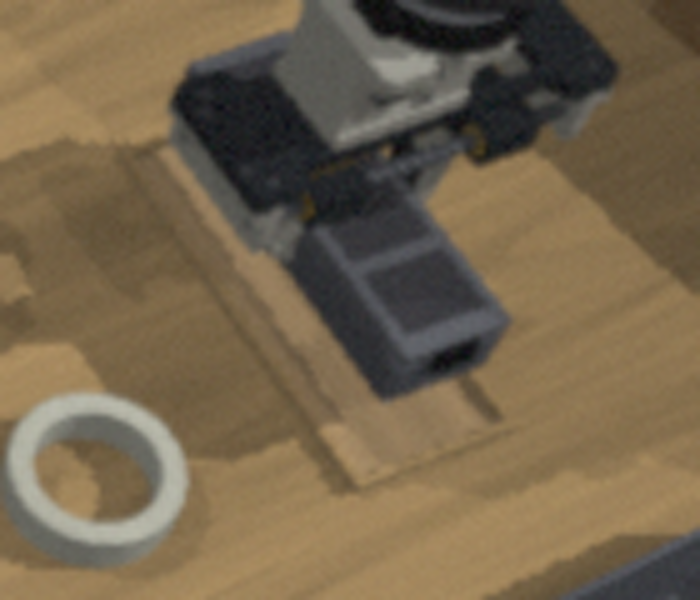

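Run:
```python
from h import *
p=np.array([588.7,328.3,75.1]);a=1.512-np.pi/2;ex=np.array([np.cos(a),np.sin(a),0]);ey=np.array([-ex[1],ex[0],0])
base=p.copy();base[2]=75.1-26.1
for nm,l,w,h in(("near right bot",95,-29,0),("near left bot",95,29,0),("near right top",95,-29,40),("near left top",95,29,40)):
    u=proj("scene",base+l*ex+w*ey+[0,0,h])[0];print(nm,((u-[420,160]+.5)*5).round(0))
for nm,l,w,h in(("far(-x) left top",-95,29,40),("far right top",-95,-29,40),("+x left top",95,29,40),("+x right top",95,-29,40),("+x right bot",95,-29,0),("-x right bot",-95,-29,0)):
    u=proj("top",base+l*ex+w*ey+[0,0,h])[0];print("top",nm,((u-[76,127]+.5)*400/110).round(0)+[400,0])
for c in((587,331),(589.4,330),(584,332.4)):
    print(c)
    b=np.array([*c,8]);a=np.radians(-3.2);ex=np.array([np.cos(a),np.sin(a),0]);ey=np.array([-ex[1],ex[0],0])
    for l,w in((110,-45),(110,45),(-110,-45)):
        print("tray scene",((proj("scene",b+l*ex+w*ey)[0]-[420,160]+.5)*5).round(0),"top0crop",((proj("top",b+l*ex+w*ey)[0]-[105,125]+.5)*4).round(0))
```

```text
near right bot [387. 411.]
near left bot [492. 370.]
near right top [414. 362.]
near left top [521. 321.]
top far(-x) left top [522. 368.]
top far right top [628. 376.]
top +x left top [556.  25.]
top +x right top [661.  33.]
top +x right bot [687.  52.]
top -x right bot [655. 382.]
(587, 331)
tray scene [354. 488.] top0crop [253.  63.]
tray scene [513. 425.] top0crop [88. 50.]
tray scene [113. 152.] top0crop [216. 466.]
(589.4, 330)
tray scene [355. 493.] top0crop [255.  58.]
tray scene [515. 430.] top0crop [90. 46.]
tray scene [114. 156.] top0crop [218. 462.]
(584, 332.4)
tray scene [353. 482.] top0crop [250.  68.]
tray scene [511. 419.] top0crop [85. 56.]
tray scene [112. 147.] top0crop [213. 472.]
```

The organiser sits about 6 mm back along its length in the grip, and both views agree on that. I'll shift +4 mm in x and +3 mm in y, then lower.

Call:
{"name": "drive_tool", "arguments": {
  "deltas": [
    {"hand": 1,"tx": 0.07,"ty": 0.1,"tz": 0,"wx": 0,"wy": 0,"wz": 0},
    {"hand": 1,"tx": 0,"ty": 0,"tz": 0.2,"wx": 0,"wy": 0,"wz": 0},
    {"hand": 1,"tx": 0,"ty": 0,"tz": 0.3,"wx": 0,"wy": 0,"wz": 0},
    {"hand": 1,"tx": 0,"ty": 0,"tz": 0.2,"wx": 0,"wy": 0,"wz": 0},
    {"hand": 1,"tx": 0,"ty": 0,"tz": 0.1,"wx": 0,"wy": 0,"wz": 0},
    {"hand": 1,"tx": 0,"ty": 0,"tz": 0,"wx": 0,"wy": 0,"wz": 0},
    {"hand": 1,"tx": 0,"ty": 0,"tz": 0,"wx": 0,"wy": 0,"wz": 0},
    {"hand": 1,"tx": 0,"ty": 0,"tz": 0,"wx": 0,"wy": 0,"wz": 0}
  ]
}}

```text
time: 35.65
tool_pos: [592.3, 331.0, 42.3]
tcp_rot: [3.141, -0.0, 1.513]
contact_force: [0.4, -0.3, -4.0]
grip_width: 57.6
```

```bash
python3 look.py 19
python3 - <<'E'
from h import *
s=cv2.imread("pics/scene19.png")[:,:,::-1].copy();t=cv2.imread("pics/top19.png")[:,:,::-1].copy()
C=np.zeros((600,800,3),np.uint8)
C[:480,:400]=cv2.resize(s[185:281,455:535],(400,480),interpolation=cv2.INTER_CUBIC)
C[:600,400:]=cv2.resize(t[130:250,105:185],(400,600),interpolation=cv2.INTER_CUBIC)
cv2.imwrite("pics/tr19.png",C[:,:,::-1])
E
```

```text
35.65 [592.3 331.   42.3] [ 3.141 -0.     1.513] 57.6
scene [430, 154]
top [81, 128]
```

View pics/tr19.png

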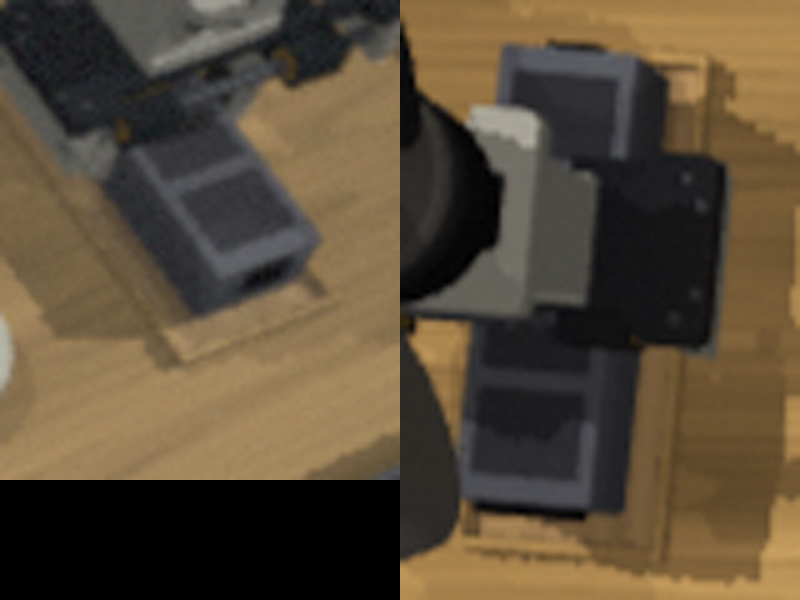

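Run:
```python
from h import *
T=lambda x,y,z:ray("top",(105+(x-400+.5)/5-.5,130+(y+.5)/5-.5),z)[0,:2].round(1)
S=lambda x,y,z:ray("scene",(455+(x+.5)/5-.5,185+(y+.5)/5-.5),z)[0,:2].round(1)
print("T org right",T(667,82,16),T(623,513,16),"tray right",T(712,57,8),T(662,562,8),"tray left -x",T(465,550,8))
print("S org near",S(200,315,16),S(305,272,16),"tray near",S(183,364,8),S(334,300,8))
```

```text
T org right [679.1 297.7] [492.9 309.7] tray right [692.4 281.4] [472.6 295.1] tray left -x [476.3 379.7]
S org near [680.2 300.2] [682.8 360.2] tray near [695.8 281.4] [698.8 368.1]
```

The gaps to the tray rim look balanced: the scene view says centred, and the top view says about 3 mm too far in +x. I'll nudge −1.5 mm and lower.

Call:
{"name": "drive_tool", "arguments": {
  "deltas": [
    {"hand": 1,"tx": 0,"ty": -0.04,"tz": 0.1,"wx": 0,"wy": 0,"wz": 0},
    {"hand": 1,"tx": 0,"ty": 0,"tz": 0.1,"wx": 0,"wy": 0,"wz": 0},
    {"hand": 1,"tx": 0,"ty": 0,"tz": 0.06,"wx": 0,"wy": 0,"wz": 0},
    {"hand": 1,"tx": 0,"ty": 0,"tz": 0.03,"wx": 0,"wy": 0,"wz": 0},
    {"hand": 1,"tx": 0,"ty": 0,"tz": 0,"wx": 0,"wy": 0,"wz": 0},
    {"hand": 1,"tx": 0,"ty": 0,"tz": 0,"wx": 0,"wy": 0,"wz": 0},
    {"hand": 1,"tx": 0,"ty": 0,"tz": 0,"wx": 0,"wy": 0,"wz": 0}
  ]
}}

```text
time: 36.33
tool_pos: [590.5, 331.0, 30.6]
tcp_rot: [3.141, -0.0, 1.513]
contact_force: [-0.0, 0.6, -4.5]
grip_width: 57.7
```

Call:
{"name": "drive_tool", "arguments": {
  "deltas": [
    {"hand": 1,"tx": 0,"ty": 0,"tz": 0.03,"wx": 0,"wy": 0,"wz": 0},
    {"hand": 1,"tx": 0,"ty": 0,"tz": 0.02,"wx": 0,"wy": 0,"wz": 0},
    {"hand": 1,"tx": 0,"ty": 0,"tz": 0,"wx": 0,"wy": 0,"wz": 0},
    {"hand": 1,"tx": 0,"ty": 0,"tz": 0,"wx": 0,"wy": 0,"wz": 0},
    {"hand": 1,"tx": 0,"ty": 0,"tz": 0,"wx": 0,"wy": 0,"wz": 0}
  ]
}}

```text
time: 36.75
tool_pos: [590.7, 331.1, 29.1]
tcp_rot: [3.141, -0.0, 1.513]
contact_force: [-0.8, -1.2, 1.6]
grip_width: 57.8
```

Call:
{"name": "drive_tool", "arguments": {
  "deltas": [
    {"hand": -1,"tx": 0,"ty": 0,"tz": 0,"wx": 0,"wy": 0,"wz": 0},
    {"hand": -1,"tx": 0,"ty": 0,"tz": 0,"wx": 0,"wy": 0,"wz": 0},
    {"hand": -1,"tx": 0,"ty": 0,"tz": 0,"wx": 0,"wy": 0,"wz": 0},
    {"hand": -1,"tx": 0,"ty": 0,"tz": 0,"wx": 0,"wy": 0,"wz": 0},
    {"hand": -1,"tx": 0,"ty": 0,"tz": 0,"wx": 0,"wy": 0,"wz": 0},
    {"hand": -1,"tx": 0,"ty": 0,"tz": 0,"wx": 0,"wy": 0,"wz": 0},
    {"hand": -1,"tx": 0,"ty": 0,"tz": -0.3,"wx": 0,"wy": 0,"wz": 0},
    {"hand": -1,"tx": 0,"ty": 0,"tz": -0.6,"wx": 0,"wy": 0,"wz": 0},
    {"hand": -1,"tx": 0,"ty": 0,"tz": -0.8,"wx": 0,"wy": 0,"wz": 0},
    {"hand": -1,"tx": 0,"ty": 0,"tz": -0.8,"wx": 0,"wy": 0,"wz": 0},
    {"hand": -1,"tx": 0,"ty": 0,"tz": -0.8,"wx": 0,"wy": 0,"wz": 0},
    {"hand": -1,"tx": 0,"ty": -0.5,"tz": -0.6,"wx": 0,"wy": 0,"wz": 0},
    {"hand": -1,"tx": 0,"ty": -0.7,"tz": -0.4,"wx": 0,"wy": 0,"wz": 0},
    {"hand": -1,"tx": 0,"ty": -0.7,"tz": 0,"wx": 0,"wy": 0,"wz": 0},
    {"hand": -1,"tx": 0,"ty": -0.7,"tz": 0,"wx": 0,"wy": 0,"wz": 0},
    {"hand": -1,"tx": 0,"ty": -0.7,"tz": 0,"wx": 0,"wy": 0,"wz": 0},
    {"hand": -1,"tx": 0,"ty": -0.5,"tz": 0,"wx": 0,"wy": 0,"wz": 0},
    {"hand": -1,"tx": 0,"ty": 0,"tz": 0,"wx": 0,"wy": 0,"wz": 0},
    {"hand": -1,"tx": 0,"ty": 0,"tz": 0,"wx": 0,"wy": 0,"wz": 0},
    {"hand": -1,"tx": 0,"ty": 0,"tz": 0,"wx": 0,"wy": 0,"wz": 0}
  ]
}}

```text
time: 38.42
tool_pos: [439.6, 339.9, 201.4]
tcp_rot: [3.14, -0.001, 1.513]
contact_force: [0.2, -0.1, -0.2]
grip_width: 91.6
```

Run:
```python
from h import *
o=get_obs();print(o["time"],o["tool_pos"],o["grip_width"],o["contact_force"])
s=capture("scene").copy();t=capture("top").copy()
cv2.imwrite("pics/scene20.png",s[:,:,::-1]);cv2.imwrite("pics/top20.png",t[:,:,::-1])
C=np.zeros((600,800,3),np.uint8)
C[:480,:400]=cv2.resize(s[175:271,440:520],(400,480),interpolation=cv2.INTER_CUBIC)
C[:600,400:]=cv2.resize(t[130:250,105:185],(400,600),interpolation=cv2.INTER_CUBIC)
cv2.imwrite("pics/tr20.png",C[:,:,::-1])
```

```text
38.4167 [439.60339683 339.9286457  201.35044231] 91.63087768529412 [ 0.2326236  -0.05417397 -0.22306411]
```

View pics/tr20.png

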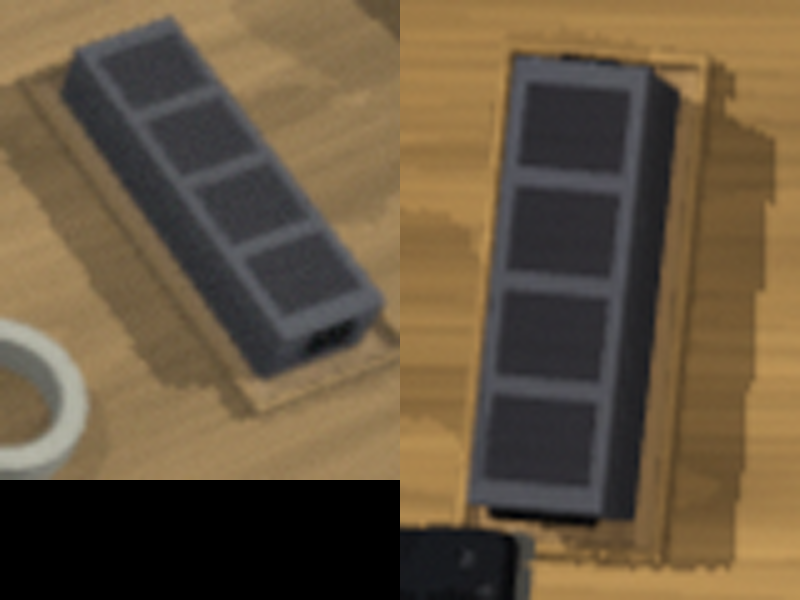

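View pics/scene20.png

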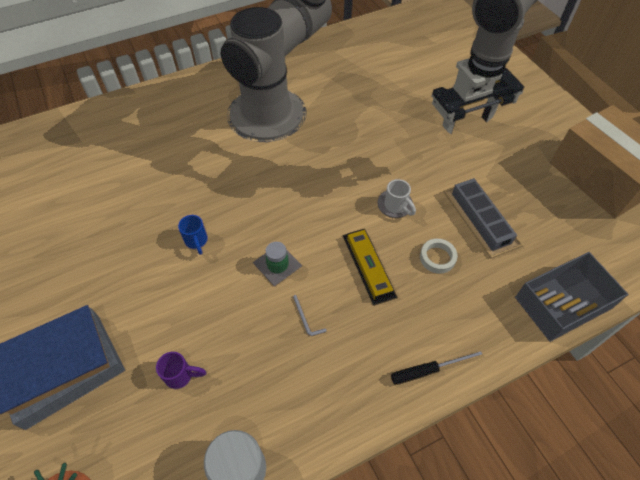

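View pics/top20.png

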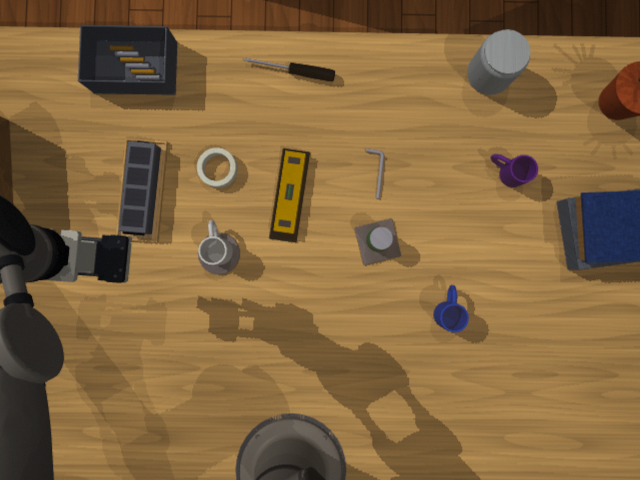

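Everything is in place: the organiser lies flat inside the tray rim, and the tape and hex key are where they started. I'm handing the job in.

```bash
python3 -c "
from plant import *
print(close_job())"
```

```text
the job is handed in; nothing more can be done
None
```

The stack is taken apart in the order asked, and the job was handed in at about 38.5 s of the 128 s allowed. The mug went onto the round coaster first, then the jar onto the square one, the level onto the strip and the organiser into the tray.

| Thing | Last check |
|---|---|
| Mug | Upright, about 1.5 mm from the round coaster's centre in the scene view. |
| Jar | Upright, about 1 mm off the square coaster's centre in the scene view, about 3 mm in the top view. |
| Level | Flat and lengthwise on the strip, at most about 3 mm off centre along its length. |
| Organiser | Lid up, inside the tray rim with balanced gaps. It touched down at the height expected for the tray floor. |

The gripper is open and clear of everything, and the tape roll and hex key look unmoved in the last pictures. The largest wrist force I saw was about 15 N, when the mug touched down. I read forces only at the end of each call, so a brief higher peak would not show.

**Camera disagreement:** the two cameras differed by up to about 9 mm in x at counter height, more than the stated 2 mm. The robot's own fingertips matched the scene camera, so I relied mainly on that. I split the difference a little on the strip and the tray.

The first two move calls were refused because every row needs all its fields; nothing moved.

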